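# Pack the last slide box and wedge the pile tight

## Robot

A 6-joint arm with a two-finger parallel gripper is mounted at the origin on the work surface. World frame = base frame: x ahead of the robot, y to its left, z up, the work surface at z = 0. Lengths are in m, angles in degrees, forces in N, time in s.
With the tool pointing down it reaches from about 0.3 to 0.75 m from the base axis. Payload 8.5 kg.
Tool frame: the origin (TCP) lies at the very end of the fingers, on their centre line; the grasp point (between the pads) lies 19 mm behind it (hold_point_z is the distance from the TCP to the grasp point, in m); z points along the fingers, y is the direction in which the jaws open and shut (so a half turn about z gives the same grasp; the last joint's range is limited). The gripper opens to 85 mm and grips with 20 to 120 N. Pads are 22 mm wide; open, the fingers measure 114 mm over their backs; the gripper's body (76 mm by 85 mm) begins 54 mm behind the grasp point. The pads swing forward as they close: fully open they stand 13 mm farther back than shut.
Start: joints at [-83.956, 21.807, 74.336, -0, 83.858, -12.336], TCP at [0.173, -0.522, 0.231] pointing down, gripper open.
Joint ranges: [-178.18, 178.18], [-50.72, 133.34], [12.68, 142.11], [-81.47, 261.47], [9.98, 163.14], [-165.26, 165.26]. Speed limits (degrees/s): [136.94, 136.94, 180, 180, 180, 180].

## Interface

Orientations are given as a 3x3 rotation matrix whose columns are the frame's x, y, z axes.
In Python, from rig import observe, get_image, close_job, hold_point_z gives the robot as it stands. The module is installed in compiled form; this text tells all that it offers.
- The arm moves only by the tool jog_arm, never from a script. Its arguments are lists of equal length, an entry for each row: "travel": the shift along the world's x, y, z in m, a list of three; "dr": the turn, a rotation vector about the world's x, y, z in rad, a list of three. In form: {"travel": [[x, y, z], ...], "dr": [[rx, ry, rz], ...]}. A call has 1 to 20 rows; each row shifts and turns the commanded pose from where the row before left it; what a row does not reach is not made up. A row lasts 1/12 s, in which the tool goes at most 41.7 mm and 7.16 degrees, less where a joint would pass 70% of its speed; a pose out of reach is approached as far as the arm can. A call with a gripper value outside its range is refused whole. "jaw" is the finger opening in m, from 0 to 0.0854, set as the call begins (left out, the last holds). The fingers move at their own pace and stop on an object; "newtons" is the grip in N (left out, the last holds). Time passes only in rows, so rows that do not move let the fingers close. It gives the time, the measured TCP pose, the force and the opening at its end, in the units of the state.
- observe(): the state, without advancing time (a new reading comes with each control period).
- get_image(name): name is "scene" or "top"; returns a dict with "color" (480x640x3 uint8, red, green, blue), "fovy" (degrees; the focal length in pixels is half the picture's height over the tangent of half this angle, whatever the lens; pixels are square), "cx", "cy" (the principal point, pixels), "R" (3x3) and "t" (3): a world point X has camera coordinates R X + t. Camera axes: x right, y down, z forward; pixel columns grow to the right and rows downward; lengths in m; the calibration is good to about 2 mm. A picture is of the moment at which its call begins. There is no depth.
- close_job(): hands the job in, once; it reports no verdict.
The state is a dict: "time_s": time; "q": joint angles; "qvel": joint speeds; "joint_efforts": joint torques, N m; "position": TCP position; "tool_rot": TCP orientation; "ft_force": force on the tool from outside, world axes, zero at the start; "wrist_torque": the same for the moment, N m; "grip_width": finger opening in m.
Only numpy, scipy, OpenCV 4.12 (cv2) and the standard library are available. Lean on these libraries where they do the work, as an engineer would, in place of code of your own. Each camera call takes 0.05 s, during which the arm holds its last target.

## Task

Lay the loose flat slide box gently on top of the pile in the carrying frame, between the corner posts: lower it until you feel it touch, do not drop it, and let go. Then push the wooden wedge, thin end down and sloping face towards the box, into the gap between the end of that box and the frame's end plate, firmly until the box sits hard against the stop plate at the other end and the wedge is tight, and let go. Leave everything else on the bench where it is.

Things in the scene. Friction and masses are not known exactly. Their poses are not given: they have to be found in the camera images.
- frame: Carrying frame, fixed to the bench: plywood base 220 x 110 x 8 mm with metal uprights, a pile of slide boxes in it. Origin: on the bench, under the pile's centre; x along its length, z up. The strapped pile (150 x 60 mm, x = -75 to +75 mm, does not move) butts against the stop plate; its top lies 46 to 86 mm above the bench, differently each time and not reported.
- posts (a point): Point on the frame's centre line (x = 0, y = 0), level with the tops of its four round corner posts, 112 mm above the bench. The posts are 12 mm thick, at x = +-55, y = +-40 mm in the frame, their upper 12 mm conical; between them the long sides are open for fingers.
- stop_plate (a point): Top centre of the inner face of the frame's stop plate: frame x = -75 mm, 122 mm above the bench; plate 50 mm wide (y), 5 mm thick.
- end_plate (a point): Top centre of the inner face of the frame's end plate: frame x = +102.5 mm, 125 mm above the bench; plate 44 mm wide (y), 5 mm thick. The gap between this face and the pile is 27.5 mm wide and open down to the base.
- slide_box: The loose flat wooden slide box to be packed: 150 (x) x 60 (y) x 24 (z) mm, about 0.3 kg, lying flat on the bench; origin at the centre of its underside. It clears the posts by 4 mm each side; either end may face the stop plate.
- wedge: Wooden wedge standing on its thin end, 120 mm high, 44 mm wide (y), about 0.13 kg. Origin: centre of its foot. The face at x = +12 mm is upright; the other slopes from x = -12 mm at 10 mm height to x = -23 mm at the top (24 to 35 mm thick). Below 10 mm both are bevelled to an 18 mm foot. It goes in with its x axis along the frame's x (upright face to the end plate).
- wedge_top (a point): Centre of the wedge's top, 120 mm above its foot, at wedge x = -5 mm. With the box hard against the stop plate the wedge jams with its foot about 45 mm below the top of the box; 10 to 15 N of downward push slides the box home and tightens it.
- thick_box: Bystander: a short thick wooden slide box, 85 x 60 x 45 mm, near one end of the loose flat box; origin under its centre.
- plain_block: Bystander: a plain wooden block without taper, 30 (x) x 44 (y) x 100 (z) mm, standing beside the wedge; origin under its centre.
- dish: Bystander: shallow glass dish, 90 mm across, 18 mm high, beside the frame; origin under its centre.
- reagent_bottle: Bystander: amber glass bottle, 60 mm across, 150 mm high; origin under its centre.
- jar: Bystander: glass jar, 66 mm across, 100 mm high; origin under its centre.
- beaker: Bystander: glass beaker, 66 mm across, 85 mm high, at the far side of the bench; origin under its centre.
- spatula: Bystander: spatula, 160 mm long, lying at the far side of the bench.
Not all that is in view belongs to the job. What is shaped like the slide_box but red or yellow is not meant.

How it is judged:
By the outcome, as a careful person would: the job done as asked, in the order asked, and still so for the second after the job is handed in, with the robot touching nothing.
It also fails if it takes over 69 s, if anything falls off the work surface, if the arm or the gripper's body presses on something with over 40 N, if the wrist force passes 120 N, or if a joint passes its speed limit or range.

## Working session

There is one attempt and no reset: what is moved stays moved. The work goes in short steps, Python scripts to look and compute and a tool call to move; the robot and the scene stay as the last step left them, time stands still between calls to the robot, and variables do not carry over. Pictures are saved under pics/ and viewed, and the job is handed in when it is done.

Besides the shell and the picture viewer there is one more tool, called after "Request:" as name(argument=value, ...) on one line, values as JSON. jog_arm: Moves the arm, as the interface text tells. Its arguments: {"type":"object","properties":{"travel":{"type":"array"},"dr":{"type":"array"},"jaw":{"type":"number"},"newtons":{"type":"number"}},"required":["travel","dr"]}

```bash
mkdir -p pics; cat > h.py <<'E'
import numpy as np,cv2,json
from rig import observe,get_image,close_job,hold_point_z
def snap(n,tag):
    d=get_image(n); cv2.imwrite(f'pics/{tag}.png',d['color'][...,::-1]); 
    np.savez(f'pics/{tag}.npz',**{k:np.array(v) for k,v in d.items()}); return d
def load(tag):
    d=np.load(f'pics/{tag}.npz'); return {k:d[k] for k in d.files}
def K(d):
    f=240/np.tan(np.radians(float(d['fovy']))/2); return f
def px(d,X):
    c=np.atleast_2d(X)@d['R'].T+d['t']; f=K(d); return np.c_[f*c[:,0]/c[:,2]+d['cx'],f*c[:,1]/c[:,2]+d['cy']]
def ray(d,u,v,z):
    f=K(d); r=d['R'].T@np.array([(u-d['cx'])/f,(v-d['cy'])/f,1]); o=-d['R'].T@d['t']
    return o+r*(z-o[2])/r[2]
E
python3 - <<'E'
from h import *
for n in('scene','top'):
    d=snap(n,n+'0'); print(n,d['fovy'],d['cx'],d['cy'],-d['R'].T@d['t'],d['R'].round(3).tolist())
print(observe()); print(hold_point_z)
E
```

```text
scene 56.259693817043704 317.7383882669423 237.2844648768416 [ 0.96302437 -0.33016651  0.84407947] [[0.649, 0.76, -0.016], [0.634, -0.553, -0.541], [-0.42, 0.341, -0.841]]
top 53.87476981113157 318.67974745187354 245.62911491689476 [ 0.53395559 -0.04597707  1.04246273] [[0.026, -1.0, -0.002], [-0.997, -0.026, -0.072], [0.072, 0.004, -0.997]]
{'time_s': 0.1, 'q': array([-8.39561342e+01,  2.18382886e+01,  7.43809219e+01,  5.29454644e-04,
        8.38602912e+01, -1.23335307e+01]), 'qvel': array([ 0.10888424, -0.08429817, -0.10241677,  0.01451028,  0.00795559,
        0.0216365 ]), 'joint_efforts': array([ 2.38886663e-03, -4.49223018e+01, -2.31655884e+01, -2.30189517e-04,
        3.66515524e-03, -1.09538882e-05]), 'position': array([ 0.17339143, -0.52165799,  0.23075967]), 'tool_rot': array([[ 9.49000798e-01,  3.15273639e-01, -1.36960046e-04],
       [ 3.15273520e-01, -9.48999842e-01,  1.38082161e-03],
       [ 3.05361590e-04, -1.35358068e-03, -9.99999037e-01]]), 'ft_force': array([0.61486991, 0.08193315, 0.2558415 ]), 'wrist_torque': array([-0.02284525,  0.00624815, -0.00292266]), 'grip_width': 0.08542774947676145}
0.0187
```

View pics/scene0.png

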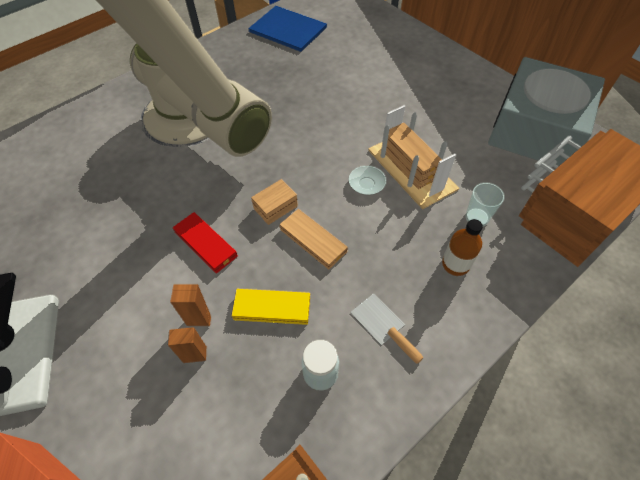

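View pics/top0.png

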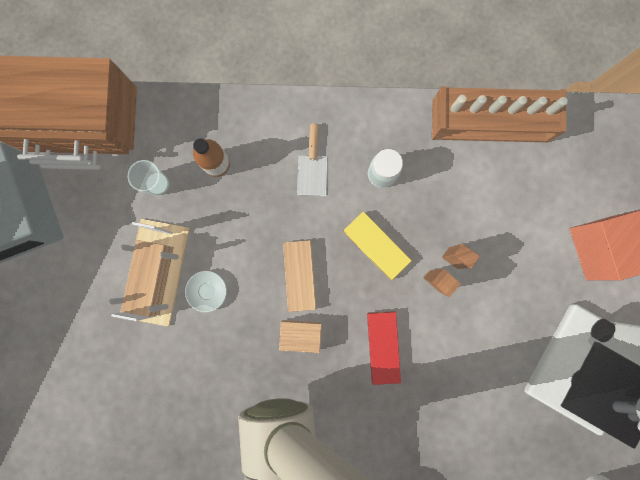

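Both views show these look-alikes. For the flat box: wooden at top (300,275), thick short box (300,336), red (384,347), yellow (378,245). For the wedge: blocks at top (461,256) and (441,282). I'm taking the flat wooden one as the slide box and checking close crops next.

```bash
python3 - <<'E'
import cv2,numpy as np
s=cv2.imread('pics/scene0.png');t=cv2.imread('pics/top0.png')
def c(im,x,y,w,h,W=800,H=600): return cv2.resize(im[y:y+h,x:x+w],(W,H),interpolation=cv2.INTER_CUBIC)
cv2.imwrite('pics/c_wedge.png',np.hstack([c(s,150,270,80,120,400,600),c(t,410,230,80,120,400,600)]))
cv2.imwrite('pics/c_frame_s.png',c(s,360,90,120,90*1,800,600))
cv2.imwrite('pics/c_frame_s2.png',c(s,350,100,120,120,600,600))
cv2.imwrite('pics/c_frame_t.png',c(t,90,210,120,120,600,600))
cv2.imwrite('pics/c_box.png',np.hstack([c(s,240,170,120,120,400,400),c(t,260,230,120,120,400,400)]))
E
```

```text
(no output)
```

View pics/c_wedge.png

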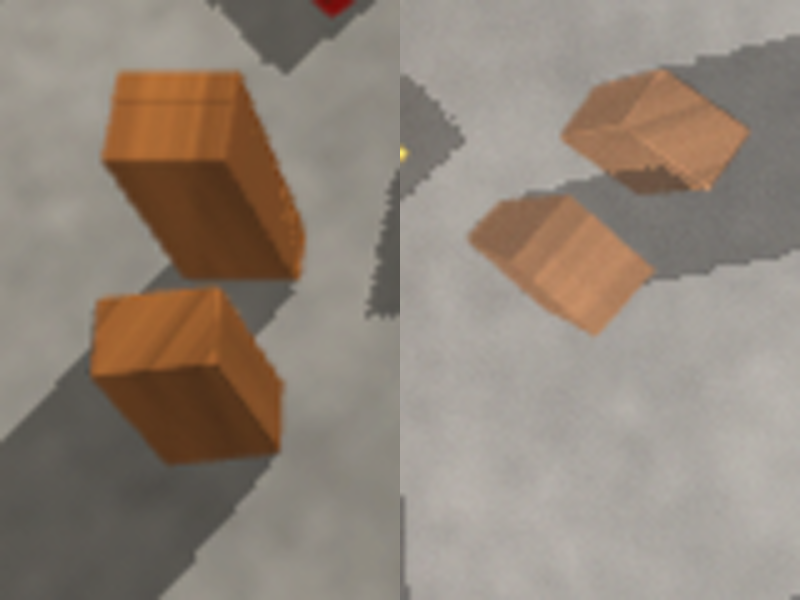

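View pics/c_frame_s2.png

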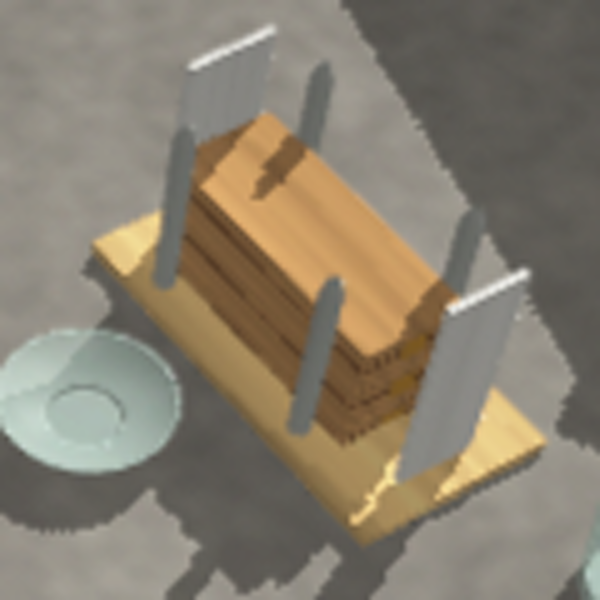

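View pics/c_frame_t.png

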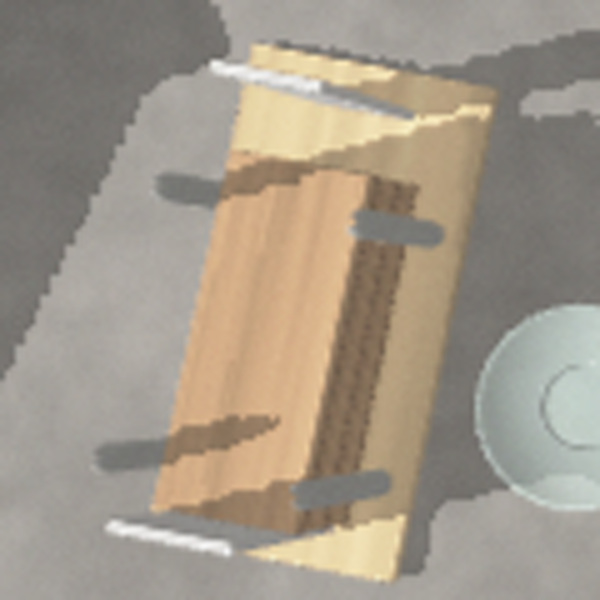

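View pics/c_box.png

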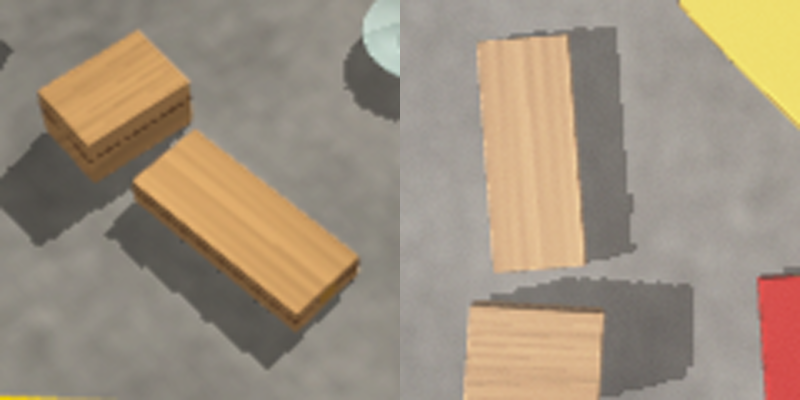

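```bash
cat > fit.py <<'E'
from h import *
from scipy.optimize import least_squares
S=load('scene0');T=load('top0')
def T2(p,X): 
    c,s=np.cos(p[2]),np.sin(p[2]); X=np.atleast_2d(X).astype(float); return np.c_[p[0]+c*X[:,0]-s*X[:,1],p[1]+s*X[:,0]+c*X[:,1],X[:,2]]
# frame: (cam, frame pt mm, px)
def sc(x,y):return (350+x/5,100+y/5)
def tc(x,y):return (90+x/5,210+y/5)
F=[('S',(-55,-40,112),sc(322,63)),('S',(-55,40,112),sc(187,126)),('S',(55,40,112),sc(335,278)),('S',(55,-40,112),sc(475,206)),
('S',(102.5,22,125),sc(448,307)),('S',(105,-22,125),sc(527,270)),('S',(-77.5,25,122),sc(190,67)),('S',(-77.5,-25,122),sc(275,28)),
('T',(-55,40,112),tc(102,458)),('T',(-55,-40,112),tc(300,495)),('T',(55,-40,112),tc(360,226)),('T',(55,40,112),tc(160,185)),
('T',(105,22,125),tc(211,65)),('T',(105,-22,125),tc(322,88)),('T',(-77.5,25,122),tc(107,525)),('T',(-77.5,-25,122),tc(232,550)),
('S',(-75,30,'h'),sc(200,188)),('S',(75,30,'h'),sc(370,358)),('S',(-75,-30,'h'),sc(264,112)),
('T',(75,-30,'h'),tc(367,177)),('T',(-75,-30,'h'),tc(298,530)),('T',(-75,30,'h'),tc(152,510))]
def resF(p,full=False):
    r=[]
    for c,X,u in F:
        X=[X[0],X[1],p[3]*1e3 if X[2]=='h' else X[2]]
        # both ordering hypotheses handled by sign g
        X=np.array([X[0],X[1]*G,X[2]])/1e3
        r.append(px(S if c=='S' else T,T2(p,X))[0]-np.array(u))
    r=np.array(r); return r if full else r.ravel()
for G in(1,-1):
  for y0 in(0,180):
    r=least_squares(resF,[.55,.28,np.radians(y0),.06],loss='soft_l1')
    print(G,r.cost,r.x,np.degrees(r.x[2]))
    if r.cost<60: print(resF(r.x,True).round(1).tolist())
# box
B=[('S',(195,132)),('S',(135,186)),('S',(295,320)),('S',(358,262)),('T',(78,42)),('T',(167,35)),('T',(183,265)),('T',(93,271))]
P=[]
for c,u in B:
    d=S if c=='S' else T; o=(240,170) if c=='S' else (260,230)
    P.append(ray(d,o[0]+u[0]*.3,o[1]+u[1]*.3,.024)); print(c,P[-1].round(4))
A=[('S',(118,72)),('S',(240,72)),('S',(225,160)),('S',(103,162))]
for z in(.12,.1):
  for nm,c,u in [('up','S',[(118,72),(240,72),(225,160),(103,162)]),('lo','S',[(97,299),(218,287),(215,365),(92,376)]),
   ('upT','T',[(257,70),(349,130),(308,190),(230,133)]),('loT','T',[(170,196),(254,271),(194,334),(122,275)])]:
    d=S if c=='S' else T; o=(150,270) if c=='S' else (410,230)
    Q=np.array([ray(d,o[0]+x*.2,o[1]+y*.2,z) for x,y in u])
    print(z,nm,Q.mean(0).round(4),(np.linalg.norm(np.roll(Q,-1,0)-Q,axis=1)*1e3).round(1),np.degrees(np.arctan2(*(Q[1]-Q[0])[[1,0]])).round(1))
E
python3 fit.py
python3 - <<'E'
import cv2,numpy as np
s=cv2.imread('pics/scene0.png');t=cv2.imread('pics/top0.png')
def c(im,x,y,w,h,W=800,H=600): return cv2.resize(im[y:y+h,x:x+w],(W,H),interpolation=cv2.INTER_CUBIC)
cv2.imwrite('pics/c_w2.png',np.hstack([c(s,165,278,50,50,400,400),c(t,420,232,75,75,400,400)]))
E
```

```text
1 332.3359531303273 [ 0.52768828  0.31761599 -0.16558549  0.06393654] -9.487349591090732
1 332.33595313039154 [ 0.52768827  0.317616   -0.16558552  0.06393659] -9.487351249042693
-1 393.16391377932604 [ 0.53020276  0.31716409 -0.14113782  0.0661611 ] -8.086601579001211
-1 1590.8443905859972 [0.47196412 0.31431091 3.42529083 0.06943594] 196.25470809419866
S [0.4686 0.0178 0.024 ]
S [ 0.4767 -0.0402  0.024 ]
S [ 0.6227 -0.0271  0.024 ]
S [0.6173 0.0313 0.024 ]
T [0.6122 0.0347 0.024 ]
T [ 0.6182 -0.0229  0.024 ]
T [ 0.4703 -0.0373  0.024 ]
T [0.465  0.0204 0.024 ]
0.12 up [ 0.5354 -0.2932  0.12  ] [44.3 34.6 43.1 35.4] 49.0
0.12 lo [ 0.6011 -0.3395  0.12  ] [41.  27.7 40.9 27.2] 55.2
0.12 upT [ 0.5877 -0.3327  0.12  ] [42.5 28.7 37.3 27.1] -122.1
0.12 loT [ 0.5328 -0.2937  0.12  ] [43.4 34.1 35.8 36.2] -130.7
0.1 up [ 0.5236 -0.2922  0.1   ] [45.5 35.5 44.3 36.4] 49.0
0.1 lo [ 0.5911 -0.3398  0.1   ] [42.1 28.4 42.  28. ] 55.2
0.1 upT [ 0.5888 -0.339   0.1   ] [43.4 29.3 38.1 27.6] -122.1
0.1 loT [ 0.5328 -0.2991  0.1   ] [44.3 34.8 36.6 37. ] -130.7
```

View pics/c_w2.png

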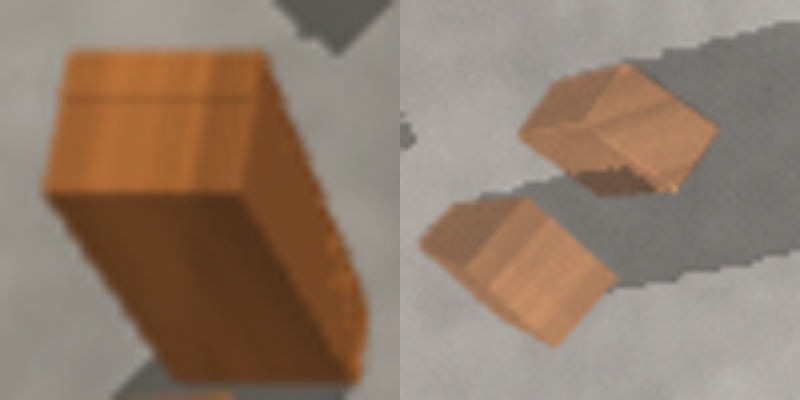

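```bash
python3 - <<'E'
import re
s=open('fit.py').read()
s=s.replace("X=np.array([X[0],X[1]*G,X[2]])/1e3","X=np.array([X[0],X[1]*(-G if c=='S' else G),X[2]])/1e3").replace("for G in(1,-1)","for G in(1,)").replace("for y0 in(0,180)","for y0 in(0,)").replace("r.cost<60","1")
s=s.replace("# box","""
for cam in 'ST':
    F0=F;F=[f for f in F0 if f[0]==cam]; q=least_squares(resF,r.x,loss='soft_l1');print(cam,q.cost,q.x,resF(q.x,True).round(1).tolist());F=F0
""")
open('fit.py','w').write(s)
E
python3 fit.py | head -8
```

```text
1 20.053057380745063 [ 0.52884805  0.3177319  -0.15652197  0.06907677] -8.968048523529744
[[0.1, -0.8], [-0.4, -0.4], [-0.1, -0.9], [0.2, -0.7], [-1.0, -0.3], [-0.1, -0.4], [-1.1, -0.1], [-0.8, -0.3], [-1.4, -0.1], [-1.0, -0.1], [-1.5, -1.4], [-1.1, -0.6], [0.3, -0.4], [0.1, -1.0], [0.4, -0.4], [0.7, -0.6], [-6.6, -6.0], [-1.3, 0.1], [0.5, -0.2], [1.3, -0.9], [0.1, 0.4], [0.7, -0.9]]
S 11.888039167413718 [ 0.53068999  0.31744141 -0.15372792  0.06900761] [[0.5, -0.3], [0.0, 0.1], [0.5, -0.4], [0.8, -0.3], [-0.3, 0.2], [0.6, 0.1], [-0.7, 0.4], [-0.4, 0.2], [-6.2, -5.4], [-0.7, 0.7], [0.9, 0.3]]
T 4.1909935148101685 [ 0.5278057   0.31697234 -0.15613731  0.07404014] [[-1.0, 0.4], [-0.7, 0.5], [-1.2, -0.9], [-0.7, -0.0], [0.7, 0.1], [0.5, -0.4], [0.8, 0.2], [1.1, -0.1], [0.9, -0.5], [-0.4, 1.2], [-0.0, -0.2]]
S [0.4686 0.0178 0.024 ]
S [ 0.4767 -0.0402  0.024 ]
S [ 0.6227 -0.0271  0.024 ]
S [0.6173 0.0313 0.024 ]
```

```bash
cat > wf.py <<'E'
from fit import *
W=np.array([(x,y,z) for y in(-22,22) for x,z in((-9,0),(-12,10),(-23,120),(12,120),(12,10),(9,0))])/1e3
W[:,0]-=0
ed=[(i,(i+1)%6) for i in range(6)]+[(i+6,(i+1)%6+6) for i in range(6)]+[(i,i+6) for i in range(6)]
out=[]
for yaw in(-41.,139.):
    tops=np.array([.534,-.2935]); a=np.radians(yaw); p=[tops[0]+.005*np.cos(a),tops[1]+.005*np.sin(a),a]
    row=[]
    for d,nm,o in((S,'scene0',(160,270,60,70)),(T,'top0',(415,240,60,70))):
        # shift for camera bias
        q=list(p); q[0]+= .0013 if nm=='scene0' else -.0013
        im=cv2.imread(f'pics/{nm}.png')[o[1]:o[1]+o[3],o[0]:o[0]+o[2]]; k=6
        im=cv2.resize(im,None,fx=k,fy=k,interpolation=cv2.INTER_CUBIC)
        u=((px(d,T2(q,W))-np.array(o[:2])+.5)*k-.5).round().astype(int)
        for i,j in ed: cv2.line(im,tuple(map(int,u[i])),tuple(map(int,u[j])),(0,255,0),1)
        row.append(im)
    out+=row
cv2.imwrite('pics/wf.png',cv2.resize(np.hstack(out),(1400//1,408))[:, :700]); cv2.imwrite('pics/wfb.png',cv2.resize(np.hstack(out),(1400,408))[:,700:])
E
python3 wf.py >/dev/null
```

```text
(no output)
```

View pics/wf.png

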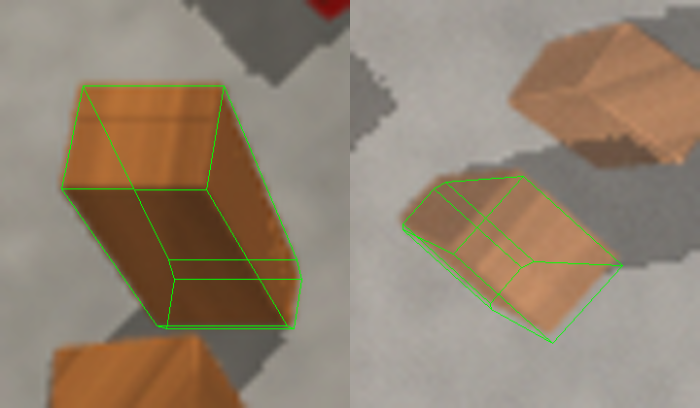

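View pics/wfb.png

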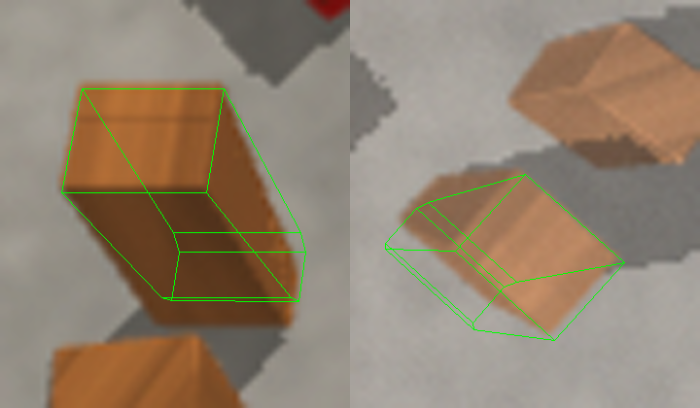

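The fit settles the wedge: it is the taller block, top (441,282) and scene (188,303), with its upright face towards -41°. The slide box is at about (0.544, -0.003) with yaw 5.4°. The frame is at about (0.529, 0.3175) with yaw -8.9°, and the pile top is about 70 mm up. I'm moving above the box.

Request:
jog_arm(travel=[[0.0185, 0.026, 0], [0.0185, 0.026, 0], [0.0185, 0.026, 0], [0.0185, 0.026, 0], [0.0185, 0.026, 0], [0.0185, 0.026, 0], [0.0185, 0.026, 0], [0.0185, 0.026, 0], [0.0185, 0.026, 0], [0.0185, 0.026, 0], [0.0185, 0.026, 0], [0.0185, 0.026, 0], [0.0185, 0.026, 0], [0.0185, 0.026, 0], [0.0185, 0.026, 0], [0.0185, 0.026, 0], [0.0185, 0.026, 0], [0.0185, 0.026, 0], [0.0185, 0.026, 0], [0.019, 0.025, 0]], dr=[[0, 0, -0.0114], [0, 0, -0.0114], [0, 0, -0.0114], [0, 0, -0.0114], [0, 0, -0.0114], [0, 0, -0.0114], [0, 0, -0.0114], [0, 0, -0.0114], [0, 0, -0.0114], [0, 0, -0.0114], [0, 0, -0.0114], [0, 0, -0.0114], [0, 0, -0.0114], [0, 0, -0.0114], [0, 0, -0.0114], [0, 0, -0.0114], [0, 0, -0.0114], [0, 0, -0.0114], [0, 0, -0.0114], [0, 0, -0.0114]], jaw=0.0854)

```text
time_s: 1.77
position: [0.5444, -0.0012, 0.231]
tool_rot: [[0.996, 0.092, -0.001], [0.092, -0.996, 0.0], [-0.001, -0.0, -1.0]]
ft_force: [0.3, -0.2, -0.5]
grip_width: 0.0853
```

Request:
jog_arm(travel=[[0, 0, -0.02], [0, 0, -0.03], [0, 0, -0.03], [0, 0, -0.03], [0, 0, -0.02], [0, 0, -0.02], [0, 0, 0], [0, 0, 0]], dr=[[0, 0, 0], [0, 0, 0], [0, 0, 0], [0, 0, 0], [0, 0, 0], [0, 0, 0], [0, 0, 0], [0, 0, 0]])

```text
time_s: 2.43
position: [0.5436, -0.0029, 0.0809]
tool_rot: [[0.996, 0.093, -0.002], [0.093, -0.996, 0.0], [-0.002, -0.001, -1.0]]
ft_force: [-0.2, -0.4, 1.0]
grip_width: 0.0853
```

```bash
python3 - <<'E'
from h import *
s=observe();print(s['time_s'],s['position'],np.degrees(np.arctan2(s['tool_rot'][1,0],s['tool_rot'][0,0])),s['q'],s['ft_force'])
a=snap('scene','s1')['color'];b=snap('top','t1')['color']
c=lambda im,x,y:cv2.resize(im[y:y+120,x:x+120],(400,400),interpolation=cv2.INTER_CUBIC)
cv2.imwrite('pics/m1.png',np.hstack([c(a,250,160),c(b,250,210)])[...,::-1])
for d,o in((load('s1'),(250,160)),(load('t1'),(250,210))): print((px(d,s['position'])-o)*3.333)
E
```

```text
2.4333 [ 0.54361735 -0.00286376  0.08094058] 5.316527275926077 [-1.27844357e+01  3.01974140e+01  8.78552002e+01  2.10786194e-04
  6.20640121e+01  7.18989733e+01] [-0.182398   -0.35067278  1.04642015]
[[207.43015482 202.17081327]]
[[162.19243611 214.96609593]]
```

View pics/m1.png

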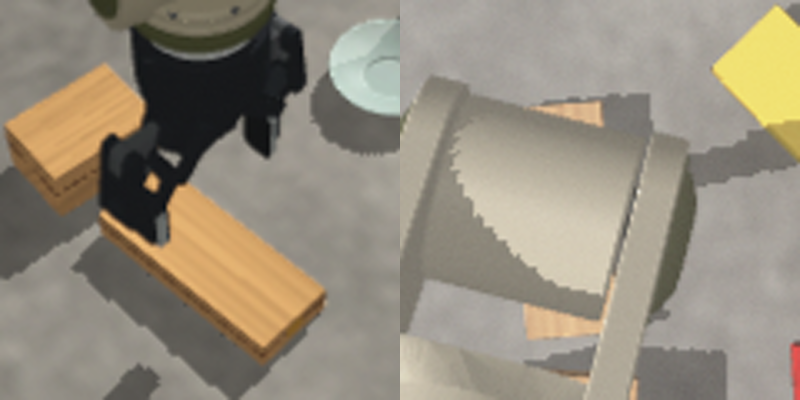

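The scene crop shows the open fingers straddling the flat box, with tips at about (298,232) and (329,205). The view is clear, so I'm descending.

Request:
jog_arm(travel=[[0, 0, -0.015], [0, 0, -0.015], [0, 0, -0.015], [0, 0, -0.015], [0, 0, -0.01], [0, 0, -0.007], [0, 0, 0], [0, 0, 0]], dr=[[0, 0, 0], [0, 0, 0], [0, 0, 0], [0, 0, 0], [0, 0, 0], [0, 0, 0], [0, 0, 0], [0, 0, 0]])

```text
time_s: 3.2
position: [0.5443, -0.003, 0.0049]
tool_rot: [[0.996, 0.093, 0.001], [0.093, -0.996, -0.0], [0.001, 0.0, -1.0]]
ft_force: [-0.3, 0.0, 1.2]
grip_width: 0.0854
```

Request:
jog_arm(travel=[[0, 0, 0], [0, 0, 0], [0, 0, 0], [0, 0, 0], [0, 0, 0], [0, 0, 0], [0, 0, 0], [0, 0, 0], [0, 0, 0], [0, 0, 0]], dr=[[0, 0, 0], [0, 0, 0], [0, 0, 0], [0, 0, 0], [0, 0, 0], [0, 0, 0], [0, 0, 0], [0, 0, 0], [0, 0, 0], [0, 0, 0]], jaw=0.05, newtons=35)

```text
time_s: 4.03
position: [0.5443, -0.0029, 0.0052]
tool_rot: [[0.996, 0.093, 0.001], [0.093, -0.996, -0.0], [0.001, 0.0, -1.0]]
ft_force: [-1.2, 0.6, 6.4]
grip_width: 0.0591
```

Request:
jog_arm(travel=[[0, 0, 0.005], [0, 0, 0.015], [0, 0, 0.02], [0, 0, 0.03], [0, 0, 0.03], [0, 0, 0.03], [0, 0, 0.03], [0, 0, 0.02], [0, 0, 0.01], [0, 0, 0], [0, 0, 0]], dr=[[0, 0, 0], [0, 0, 0], [0, 0, 0], [0, 0, 0], [0, 0, 0], [0, 0, 0], [0, 0, 0], [0, 0, 0], [0, 0, 0], [0, 0, 0], [0, 0, 0]])

```text
time_s: 4.95
position: [0.5436, -0.0029, 0.1943]
tool_rot: [[0.996, 0.093, 0.0], [0.093, -0.996, 0.0], [0.0, -0.0, -1.0]]
ft_force: [-0.2, -0.7, -2.9]
grip_width: 0.0588
```

```bash
python3 - <<'E'
from h import *
s=observe();print(s['time_s'],s['position'],s['ft_force'],s['wrist_torque'],s['grip_width'])
a=snap('scene','s2')['color'];b=snap('top','t2')['color']
c=lambda im,x,y:cv2.resize(im[y:y+160,x:x+160],(400,400),interpolation=cv2.INTER_CUBIC)
cv2.imwrite('pics/m2.png',np.hstack([c(a,230,60),c(b,220,190)])[...,::-1])
E
```

```text
4.95 [ 0.54362911 -0.00286267  0.19426114] [-0.23978628 -0.7311136  -2.9137987 ] [ 0.0409138  -0.01432431  0.01870166] 0.05881558049878782
```

View pics/m2.png

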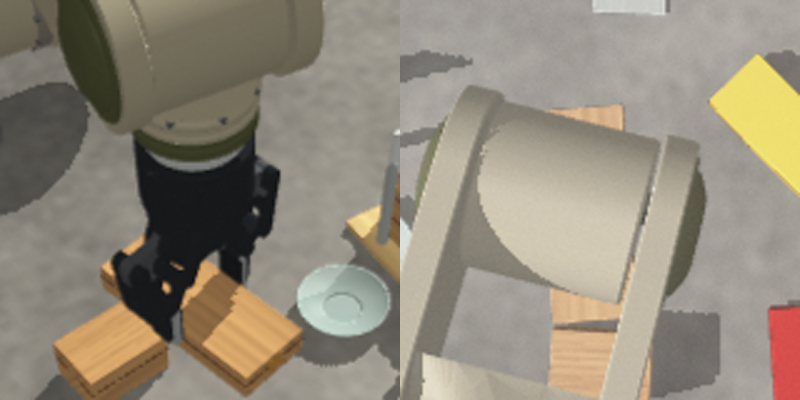

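```bash
python3 - <<'E'
from h import *
S=load('s2');T=load('t2');p=observe()['position'];a=np.radians(5.35)
x=np.array([np.cos(a),np.sin(a)]);y=np.array([-x[1],x[0]])
for d,u,v in((T,281,233),(T,308.6,231.2),(S,350,193),(S,328,211)):
    P=ray(d,u,v,.213); r=P[:2]-p[:2]; print(P.round(4),(r@x).round(4),(r@y).round(4))
E
python3 - <<'E'
import cv2,numpy as np
a=cv2.imread('pics/s2.png')[150:230,280:380];b=cv2.imread('pics/t2.png')[220:300,260:360]
cv2.imwrite('pics/m2b.png',np.hstack([cv2.resize(i,(400,320),interpolation=cv2.INTER_CUBIC) for i in(a,b)]))
E
```

```text
[0.6145 0.0245 0.213 ] 0.0735 0.0206
[ 0.619  -0.0241  0.213 ] 0.0734 -0.0282
[0.6146 0.0299 0.213 ] 0.074 0.0259
[ 0.6186 -0.0257  0.213 ] 0.0728 -0.0298
```

View pics/m2b.png

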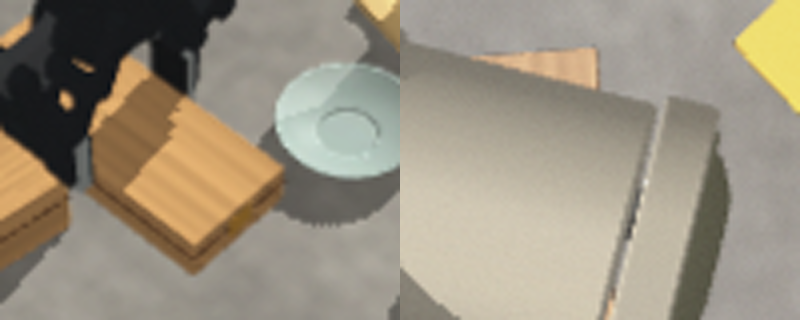

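```bash
sed -i 's#return (350+x/5,100+y/5)#return (349.6+x/5,99.6+y/5)#;s#return (90+x/5,210+y/5)#return (89.6+x/5,209.6+y/5)#' fit.py; python3 fit.py | head -4|cut -c1-110
```

```text
1 16.889422698340073 [ 0.5288066   0.31806481 -0.15698468  0.07000197] -8.99455962376855
[[0.6, -0.4], [0.1, -0.1], [0.3, -0.6], [0.7, -0.4], [-0.5, -0.0], [0.4, -0.1], [-0.6, 0.2], [-0.3, 0.1], [-1.
S 11.80754763752043 [ 0.52924868  0.31768174 -0.15338767  0.0690575 ] [[0.6, -0.3], [0.0, 0.1], [0.5, -0.4], [
T 4.17629911706599 [ 0.52857195  0.31779761 -0.15610066  0.07413123] [[-1.0, 0.4], [-0.7, 0.5], [-1.2, -0.9],
```

Request:
jog_arm(travel=[[-0.0006, 0.01, 0], [-0.0006, 0.018, 0], [-0.0006, 0.02, 0], [-0.0006, 0.02, 0], [-0.0006, 0.02, 0], [-0.0006, 0.02, 0], [-0.0006, 0.02, 0], [-0.0006, 0.02, 0], [-0.0006, 0.02, 0], [-0.0006, 0.02, 0], [-0.0006, 0.02, 0], [-0.0006, 0.02, 0], [-0.0006, 0.02, 0], [-0.0006, 0.02, 0], [-0.0006, 0.02, 0], [-0.0006, 0.018, 0], [-0.0006, 0.014, 0], [0, 0, 0], [0, 0, 0], [0, 0, 0]], dr=[[0, 0, -0.0146], [0, 0, -0.0146], [0, 0, -0.0146], [0, 0, -0.0146], [0, 0, -0.0146], [0, 0, -0.0146], [0, 0, -0.0146], [0, 0, -0.0146], [0, 0, -0.0146], [0, 0, -0.0146], [0, 0, -0.0146], [0, 0, -0.0146], [0, 0, -0.0146], [0, 0, -0.0146], [0, 0, -0.0146], [0, 0, -0.0146], [0, 0, -0.0146], [0, 0, 0], [0, 0, 0], [0, 0, 0]])

```text
time_s: 6.72
position: [0.5336, 0.3164, 0.1935]
tool_rot: [[0.988, -0.155, -0.001], [-0.155, -0.988, -0.001], [-0.001, 0.001, -1.0]]
ft_force: [-0.7, -0.2, -3.1]
grip_width: 0.0593
```

```bash
python3 - <<'E'
from h import *
s=observe();print(s['time_s'],s['position'],s['ft_force'],np.degrees(np.arctan2(s['tool_rot'][1,0],s['tool_rot'][0,0])))
a=snap('scene','s3')['color'];b=snap('top','t3')['color']
c=lambda im,x,y:cv2.resize(im[y:y+160,x:x+160],(400,400),interpolation=cv2.INTER_CUBIC)
cv2.imwrite('pics/m3.png',np.hstack([c(a,340,40),c(b,60,190)])[...,::-1])
E
```

```text
6.7167 [0.53359085 0.31637909 0.19347922] [-0.71101112 -0.20047923 -3.09505207] -8.901285540061505
```

View pics/m3.png

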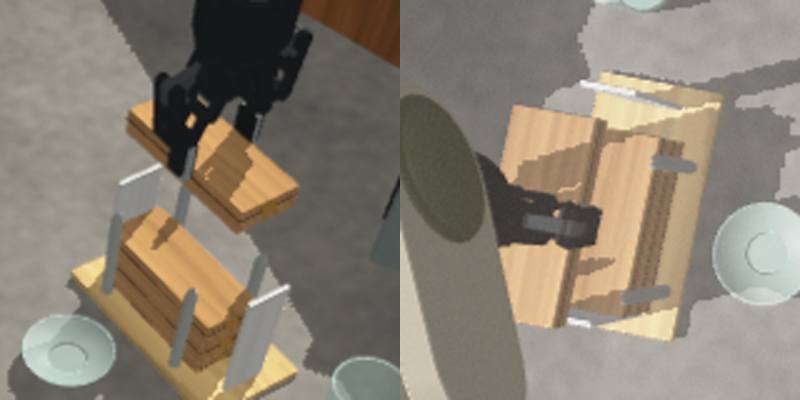

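```bash
python3 - <<'E'
from h import *
S=load('s3');T=load('t3');a=np.radians(-8.95);o=np.array([.5289,.3178])
x=np.array([np.cos(a),np.sin(a)]);y=np.array([-x[1],x[0]])
zt=.1935-.0052+.024
for d,u,v in((T,512-400,105),(T,605-400,121),(T,561-400,328),(S,298,185),(S,239,220),(S,126,126),(S,148,101)):
    of=(60,190) if d is T else (340,40)
    P=ray(d,u/2.5+of[0]-.3,v/2.5+of[1]-.3,zt); r=P[:2]-o; print(P.round(4),(r@x*1e3).round(1),(r@y*1e3).round(1))
E
```

```text
[0.6087 0.3366 0.2123] 75.9 31.0
[0.5991 0.2702 0.2123] 76.8 -36.1
[0.4535 0.2932 0.2123] -70.6 -36.0
[0.6096 0.3332 0.2123] 77.3 27.8
[0.6048 0.2676 0.2123] 82.8 -37.7
[0.4673 0.281  0.2123] -55.1 -45.9
[0.4571 0.3182 0.2123] -71.0 -10.8
```

```bash
cat > ov.py <<'E'
from h import *
import sys
S=load('s3');T=load('t3')
from fit import T2
def ov(d,p,B,o,k,nm,zb):
    im=d['color'][o[1]:o[1]+o[3],o[0]:o[0]+o[2],::-1]; im=cv2.resize(np.ascontiguousarray(im),None,fx=k,fy=k,interpolation=cv2.INTER_CUBIC)
    for X in B:
        u=((px(d,T2(p,np.array(X)))-o[:2]+.5)*k-.5).round().astype(int)
        for i in range(len(u)-1): cv2.line(im,tuple(map(int,u[i])),tuple(map(int,u[i+1])),(0,255,0),1)
    return im
E
cat > ov3.py <<'E'
from ov import *
F=[.5289,.3178,np.radians(-8.95)]
z0=.1883;R=lambda z,c=.003:[(x+c,y,z) for x,y in((.075,.03),(.075,-.03),(-.075,-.03),(-.075,.03),(.075,.03))]
B=[R(z0),R(z0+.024)]+[[(x-.006,y,.112),(x+.006,y,.112)] for x in(-.055,.055) for y in(-.04,.04)]+[[(.1025,-.022,.125),(.1025,.022,.125)],[(-.075,-.025,.122),(-.075,.025,.122)],[(a,b,.008) for a,b in((.11,.055),(.11,-.055))]]
a=ov(S,F,B,(370,70,100,110),5,'',0);b=ov(T,F,B,(85,205,100,125),5,'',0)
cv2.imwrite('pics/o3a.png',a);cv2.imwrite('pics/o3b.png',b[:600])
E
python3 ov3.py>/dev/null
```

```text
(no output)
```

View pics/o3a.png

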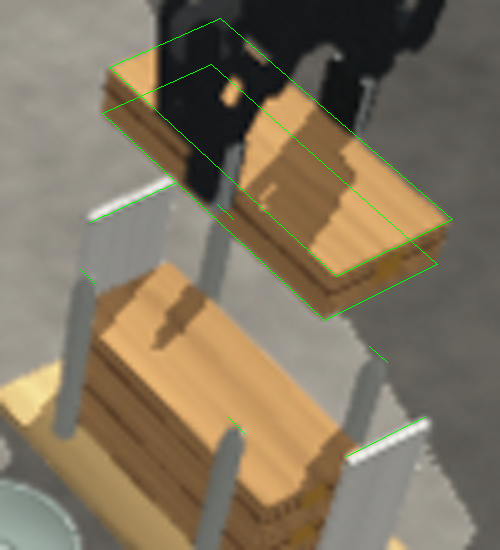

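View pics/o3b.png

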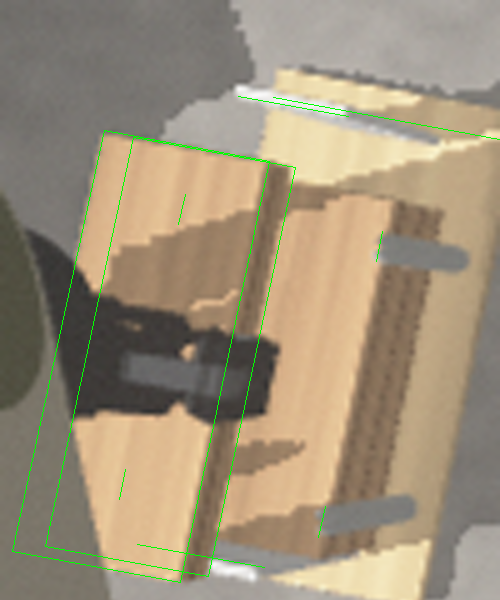

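Both overlays match: the box centre is at frame x of about +3 mm and y of about 0, and the posts line up. I'm lowering it.

Request:
jog_arm(travel=[[0, 0.0005, -0.005], [0, 0, -0.01], [0, 0, -0.01], [0, 0, -0.01], [0, 0, -0.01], [0, 0, -0.01], [0, 0, -0.01], [0, 0, -0.01], [0, 0, -0.01], [0, 0, -0.006], [0, 0, -0.005], [0, 0, 0], [0, 0, 0]], dr=[[0, 0, 0], [0, 0, 0], [0, 0, 0], [0, 0, 0], [0, 0, 0], [0, 0, 0], [0, 0, 0], [0, 0, 0], [0, 0, 0], [0, 0, 0], [0, 0, 0], [0, 0, 0], [0, 0, 0]])

```text
time_s: 7.9
position: [0.5338, 0.3176, 0.0984]
tool_rot: [[0.988, -0.155, 0.0], [-0.155, -0.988, 0.0], [0.0, -0.0, -1.0]]
ft_force: [-1.0, 0.3, -2.2]
grip_width: 0.0592
```

Request:
jog_arm(travel=[[0, 0, -0.001], [0, 0, -0.001], [0, 0, -0.001], [0, 0, -0.001], [0, 0, -0.001], [0, 0, 0]], dr=[[0, 0, 0], [0, 0, 0], [0, 0, 0], [0, 0, 0], [0, 0, 0], [0, 0, 0]])

```text
time_s: 8.4
position: [0.5336, 0.3176, 0.0931]
tool_rot: [[0.988, -0.155, -0.0], [-0.155, -0.988, -0.0], [-0.0, 0.0, -1.0]]
ft_force: [-0.6, 0.1, -1.6]
grip_width: 0.059
```

Request:
jog_arm(travel=[[0, 0, -0.0015], [0, 0, -0.0015], [0, 0, -0.0015], [0, 0, -0.0015], [0, 0, -0.0015], [0, 0, 0]], dr=[[0, 0, 0], [0, 0, 0], [0, 0, 0], [0, 0, 0], [0, 0, 0], [0, 0, 0]])

```text
time_s: 8.9
position: [0.5336, 0.3175, 0.0854]
tool_rot: [[0.988, -0.155, -0.001], [-0.155, -0.988, -0.0], [-0.001, 0.0, -1.0]]
ft_force: [0.4, -0.1, -2.8]
grip_width: 0.0592
```

Request:
jog_arm(travel=[[0, 0, -0.001], [0, 0, -0.001], [0, 0, -0.001], [0, 0, 0]], dr=[[0, 0, 0], [0, 0, 0], [0, 0, 0], [0, 0, 0]])

```text
time_s: 9.23
position: [0.5336, 0.3176, 0.0826]
tool_rot: [[0.988, -0.155, -0.0], [-0.155, -0.988, -0.0], [-0.0, 0.0, -1.0]]
ft_force: [0.1, -0.1, -2.4]
grip_width: 0.0587
```

Request:
jog_arm(travel=[[0, 0, -0.001], [0, 0, -0.001], [0, 0, 0]], dr=[[0, 0, 0], [0, 0, 0], [0, 0, 0]])

```text
time_s: 9.48
position: [0.5336, 0.3175, 0.0806]
tool_rot: [[0.988, -0.155, -0.0], [-0.155, -0.988, -0.0], [-0.0, 0.0, -1.0]]
ft_force: [0.6, -0.2, -2.3]
grip_width: 0.0592
```

Request:
jog_arm(travel=[[0, 0, -0.001], [0, 0, -0.001], [0, 0, 0]], dr=[[0, 0, 0], [0, 0, 0], [0, 0, 0]])

```text
time_s: 9.73
position: [0.5336, 0.3175, 0.0786]
tool_rot: [[0.988, -0.155, -0.0], [-0.155, -0.988, -0.0], [-0.0, 0.0, -1.0]]
ft_force: [0.9, 0.2, -2.3]
grip_width: 0.0587
```

Request:
jog_arm(travel=[[0, 0, -0.001], [0, 0, -0.001], [0, 0, 0]], dr=[[0, 0, 0], [0, 0, 0], [0, 0, 0]])

```text
time_s: 9.98
position: [0.5336, 0.3175, 0.0766]
tool_rot: [[0.988, -0.155, -0.0], [-0.155, -0.988, -0.0], [-0.0, 0.0, -1.0]]
ft_force: [-0.7, 0.3, -1.6]
grip_width: 0.0589
```

Request:
jog_arm(travel=[[0, 0, -0.0005], [0, 0, -0.0005], [0, 0, 0]], dr=[[0, 0, 0], [0, 0, 0], [0, 0, 0]])

```text
time_s: 10.23
position: [0.5338, 0.3176, 0.0759]
tool_rot: [[0.988, -0.155, 0.0], [-0.155, -0.988, 0.0], [0.0, -0.0, -1.0]]
ft_force: [-0.3, 0.7, -1.7]
grip_width: 0.0592
```

Request:
jog_arm(travel=[[0, 0, -0.0005], [0, 0, -0.0005], [0, 0, 0]], dr=[[0, 0, 0], [0, 0, 0], [0, 0, 0]])

```text
time_s: 10.48
position: [0.5338, 0.3176, 0.0759]
tool_rot: [[0.988, -0.155, 0.001], [-0.155, -0.988, 0.0], [0.001, -0.0, -1.0]]
ft_force: [-3.1, -1.4, 5.5]
grip_width: 0.0592
```

Contact: Fz changed from -2 to +5.5 N at TCP z 0.076. The box is on the pile, with the pile top at about 71 mm. I'm releasing it and then lifting.

Request:
jog_arm(travel=[[0, 0, 0], [0, 0, 0], [0, 0, 0], [0, 0, 0], [0, 0, 0], [0, 0, 0]], dr=[[0, 0, 0], [0, 0, 0], [0, 0, 0], [0, 0, 0], [0, 0, 0], [0, 0, 0]], jaw=0.0854)

```text
time_s: 10.98
position: [0.5337, 0.3176, 0.0747]
tool_rot: [[0.988, -0.155, -0.0], [-0.155, -0.988, -0.0], [-0.0, 0.0, -1.0]]
ft_force: [0.0, -0.7, 0.5]
grip_width: 0.0853
```

Request:
jog_arm(travel=[[0, 0, 0.005], [0, 0, 0.015], [0, 0, 0.03], [0, 0, 0.035], [0, 0, 0.035], [0, 0, 0.035], [0, 0, 0.02]], dr=[[0, 0, 0], [0, 0, 0], [0, 0, 0], [0, 0, 0], [0, 0, 0], [0, 0, 0], [0, 0, 0]])

```text
time_s: 11.57
position: [0.5342, 0.3178, 0.2547]
tool_rot: [[0.988, -0.155, 0.006], [-0.155, -0.988, 0.002], [0.005, -0.003, -1.0]]
ft_force: [0.0, -0.1, 0.4]
grip_width: 0.0856
```

```bash
cat > fw.py <<'E'
from fit import *
def wr(p,L):
    r=[]
    for c,X,u in L:
        o=(149.6,269.6) if c=='S' else (409.6,229.6)
        r.append(px(S if c=='S' else T,T2(p,np.array(X)/1e3))[0]-(o[0]+u[0]*.2,o[1]+u[1]*.2))
    return np.array(r).ravel()
L=[('S',(-23,-22,120),(118,71)),('S',(-23,22,120),(240,71)),('S',(12,22,120),(225,160)),('S',(12,-22,120),(103,161)),('S',(12,22,10),(300,278-3)),('S',(12,-22,10),(182,276)),
('T',(-23,22,120),(122-52,240-3)),]
# top crop: top corners from c_wedge right panel (x-400)
L=L[:6]+[('T',(12,22,120),(170,196)),('T',(12,-22,120),(254,271)),('T',(-23,-22,120),(194,334)),('T',(-23,22,120),(122,262))]
for nm,l in(('both',L),('S',L[:6]),('T',L[6:])):
    q=least_squares(wr,[.53,-.297,np.radians(-41)],args=(l,),loss='soft_l1'); print(nm,q.x[:2],np.degrees(q.x[2]),wr(q.x,l).round(1).reshape(-1,2).tolist())
    print('top centre',T2(q.x,[[-.005,0,.12]]))
E
python3 fw.py|tail -6
python3 - <<'E'
import sys; sys.path.insert(0,'.')
import os; os.chdir('.')
from h import *
b=snap('top','t4')['color'];a=snap('scene','s4')['color']
c=lambda im,x,y,w:cv2.resize(im[y:y+w,x:x+w],(400,400),interpolation=cv2.INTER_CUBIC)
cv2.imwrite('pics/m4.png',np.hstack([c(b,415,230,80),c(a,350,70,120)])[...,::-1])
E
```

```text
both [ 0.53844156 -0.29634042] -40.49222691279702 [[0.4, 0.1], [0.3, -0.1], [0.4, -0.1], [0.0, -0.1], [-0.8, 0.4], [0.5, 0.3], [0.3, -0.0], [0.6, 0.1], [0.8, 0.9], [-1.9, 0.1]]
top centre [[ 0.53463909 -0.2930937   0.12      ]]
S [ 0.53806751 -0.29650339] -40.16059018581299 [[0.2, 0.1], [0.0, -0.2], [0.3, -0.2], [-0.2, -0.1], [-1.0, 0.2], [0.4, 0.3]]
top centre [[ 0.53424631 -0.29327873  0.12      ]]
T [ 0.53890382 -0.29592757] -40.93268473125196 [[0.2, -0.3], [0.3, -0.0], [0.5, 0.7], [-2.1, -0.2]]
top centre [[ 0.53512642 -0.29265171  0.12      ]]
```

View pics/m4.png

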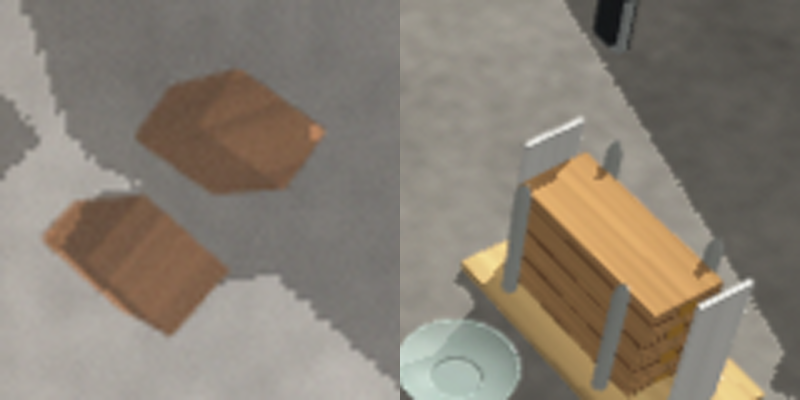

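The box now lies on the pile between the posts (scene about (420,140)). The wedge is still standing at top (441,282), which is about (0.5384, -0.2963) with yaw -40.5°. I'm moving over it.

Request:
jog_arm(travel=[[0, -0.015, 0], [0, -0.028, 0], [0, -0.032, 0], [0, -0.032, 0], [0, -0.032, 0], [0, -0.032, 0], [0, -0.032, 0], [0, -0.032, 0], [0, -0.032, 0], [0, -0.032, 0], [0, -0.032, 0], [0, -0.032, 0], [0, -0.032, 0], [0, -0.032, 0], [0, -0.032, 0], [0, -0.032, 0], [0, -0.032, 0], [0, -0.032, 0], [0, -0.032, 0], [0, -0.0245, 0]], dr=[[0, 0, -0.0276], [0, 0, -0.0276], [0, 0, -0.0276], [0, 0, -0.0276], [0, 0, -0.0276], [0, 0, -0.0276], [0, 0, -0.0276], [0, 0, -0.0276], [0, 0, -0.0276], [0, 0, -0.0276], [0, 0, -0.0276], [0, 0, -0.0276], [0, 0, -0.0276], [0, 0, -0.0276], [0, 0, -0.0276], [0, 0, -0.0276], [0, 0, -0.0276], [0, 0, -0.0276], [0, 0, -0.0276], [0, 0, -0.0276]])

```text
time_s: 13.33
position: [0.5323, -0.2966, 0.2481]
tool_rot: [[0.757, -0.653, -0.003], [-0.653, -0.757, 0.002], [-0.003, 0.0, -1.0]]
ft_force: [0.3, 0.6, -0.2]
grip_width: 0.0853
```

Request:
jog_arm(travel=[[0, 0, 0], [0, 0, 0], [0, 0, 0]], dr=[[0, 0, 0], [0, 0, 0], [0, 0, 0]])

```text
time_s: 13.58
position: [0.5331, -0.2934, 0.2489]
tool_rot: [[0.76, -0.65, -0.002], [-0.65, -0.76, 0.002], [-0.002, -0.0, -1.0]]
ft_force: [-0.0, -0.3, -0.8]
grip_width: 0.0852
```

Request:
jog_arm(travel=[[0.001, 0, -0.02], [0.001, 0, -0.03], [0, 0, -0.03], [0, 0, -0.01], [0, 0, 0], [0, 0, 0]], dr=[[0, 0, 0], [0, 0, 0], [0, 0, 0], [0, 0, 0], [0, 0, 0], [0, 0, 0]])

```text
time_s: 14.08
position: [0.5361, -0.2935, 0.1608]
tool_rot: [[0.761, -0.649, 0.001], [-0.649, -0.761, -0.0], [0.001, -0.0, -1.0]]
ft_force: [-0.3, -0.6, 0.5]
grip_width: 0.0855
```

```bash
python3 - <<'E'
from h import *
s=observe();print(s['time_s'],s['position'],s['ft_force'],np.degrees(np.arctan2(s['tool_rot'][1,0],s['tool_rot'][0,0])))
a=snap('scene','s5')['color'];b=snap('top','t5')['color']
c=lambda im,x,y:cv2.resize(im[y:y+120,x:x+120],(400,400),interpolation=cv2.INTER_CUBIC)
cv2.imwrite('pics/m5.png',np.hstack([c(a,130,230),c(b,390,200)])[...,::-1])
E
```

```text
14.0833 [ 0.53610001 -0.29349466  0.16084009] [-0.30997435 -0.64185871  0.47744027] -40.48169096336701
```

View pics/m5.png

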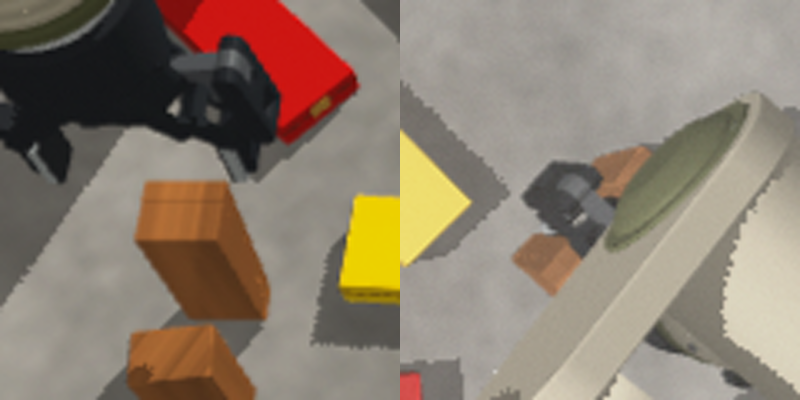

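The fingers hang symmetrically on either side of the wedge top, at scene about (185,294). I'm descending and gripping.

Request:
jog_arm(travel=[[0, 0, -0.01], [0, 0, -0.015], [0, 0, -0.015], [0, 0, -0.015], [0, 0, -0.013], [0, 0, -0.008], [0, 0, 0], [0, 0, 0]], dr=[[0, 0, 0], [0, 0, 0], [0, 0, 0], [0, 0, 0], [0, 0, 0], [0, 0, 0], [0, 0, 0], [0, 0, 0]])

```text
time_s: 14.85
position: [0.5359, -0.2941, 0.0841]
tool_rot: [[0.76, -0.65, 0.0], [-0.65, -0.76, -0.0], [0.0, 0.0, -1.0]]
ft_force: [-0.5, -0.5, 0.5]
grip_width: 0.0851
```

Request:
jog_arm(travel=[[0, 0, 0], [0, 0, 0], [0, 0, 0], [0, 0, 0], [0, 0, 0], [0, 0, 0], [0, 0, 0], [0, 0, 0], [0, 0, 0], [0, 0, 0], [0, 0, 0], [0, 0, 0]], dr=[[0, 0, 0], [0, 0, 0], [0, 0, 0], [0, 0, 0], [0, 0, 0], [0, 0, 0], [0, 0, 0], [0, 0, 0], [0, 0, 0], [0, 0, 0], [0, 0, 0], [0, 0, 0]], jaw=0.034, newtons=60)

```text
time_s: 15.85
position: [0.536, -0.2942, 0.0846]
tool_rot: [[0.76, -0.65, 0.001], [-0.65, -0.76, -0.001], [0.002, 0.0, -1.0]]
ft_force: [-0.6, -0.2, 6.2]
grip_width: 0.0429
```

Request:
jog_arm(travel=[[0, 0, 0.005], [0, 0, 0.015], [0, 0, 0.03], [0, 0, 0.035], [0, 0, 0.035], [0, 0, 0.035], [0, 0, 0.025], [0, 0, 0.01], [0, 0, 0], [0, 0, 0]], dr=[[0, 0, 0], [0, 0, 0], [0, 0, 0], [0, 0, 0], [0, 0, 0], [0, 0, 0], [0, 0, 0], [0, 0, 0], [0, 0, 0], [0, 0, 0]])

```text
time_s: 16.68
position: [0.5355, -0.2937, 0.2732]
tool_rot: [[0.76, -0.65, -0.001], [-0.65, -0.76, 0.001], [-0.001, 0.0, -1.0]]
ft_force: [0.5, -0.4, -3.0]
grip_width: 0.0432
```

```bash
cat > ov4.py <<'E'
from ov import *
S=load('s4')
F=[.5289,.3178,np.radians(-8.95)]
z0=.0707;R=lambda z,c:[(x+c,y,z) for x,y in((.075,.03),(.075,-.03),(-.075,-.03),(-.075,.03),(.075,.03))]
B=[R(z0,0),R(z0+.024,.003)]+[[(x-.006,y,.112),(x+.006,y,.112)] for x in(-.055,.055) for y in(-.04,.04)]+[[(.1025,-.022,.125),(.1025,.022,.125)],[(-.075,-.025,.122),(-.075,.025,.122)]]
cv2.imwrite('pics/o4.png',ov(S,F,B,(370,90,100,90),6,'',0))
E
python3 ov4.py>/dev/null
python3 - <<'E'
from h import *
s=observe();print(s['position'])
a=snap('scene','s6')['color'];b=snap('top','t6')['color']
c=lambda im,x,y:cv2.resize(im[y:y+120,x:x+120],(400,400),interpolation=cv2.INTER_CUBIC)
cv2.imwrite('pics/m6.png',np.hstack([c(a,110,160),c(b,390,200)])[...,::-1])
E
```

```text
[ 0.53549311 -0.29371416  0.27324542]
```

View pics/o4.png

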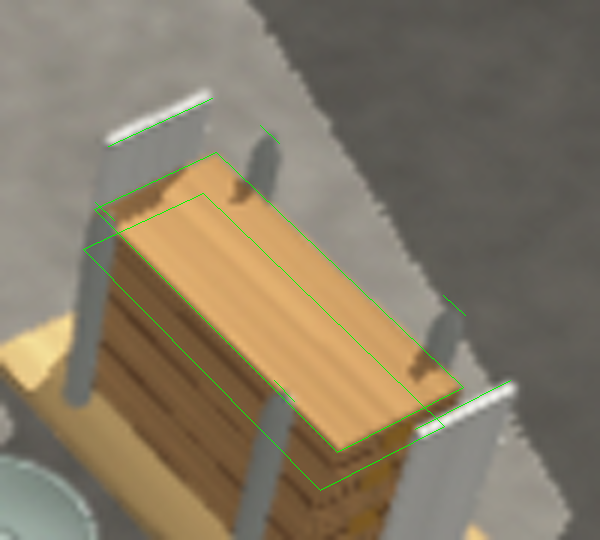

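View pics/m6.png

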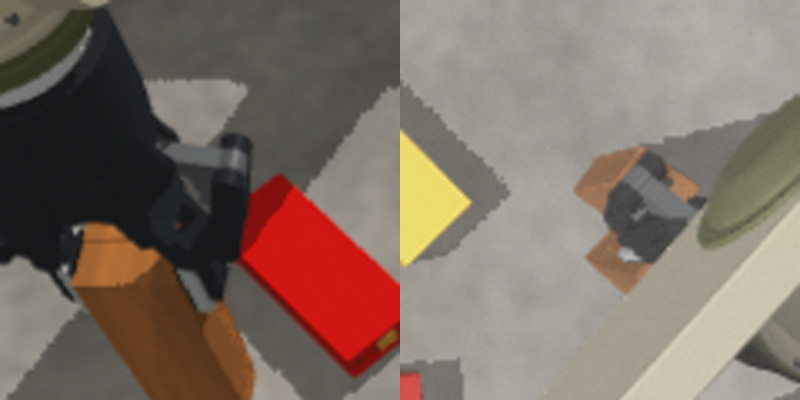

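The box sits at frame x of about +3 mm, so its end is at 78 mm and the gap is about 24.5 mm. The wedge is held upright. I'm carrying it to above the gap.

Request:
jog_arm(travel=[[0.002, 0.015, 0], [0.004, 0.026, 0], [0.004, 0.032, 0], [0.004, 0.032, 0], [0.004, 0.032, 0], [0.004, 0.032, 0], [0.004, 0.032, 0], [0.004, 0.032, 0], [0.004, 0.032, 0], [0.004, 0.032, 0], [0.004, 0.032, 0], [0.004, 0.032, 0], [0.004, 0.032, 0], [0.004, 0.032, 0], [0.004, 0.032, 0], [0.004, 0.032, 0], [0.004, 0.032, 0], [0.004, 0.03, 0], [0.005, 0.026, 0], [0.005, 0.021, 0]], dr=[[0, 0, 0.0275], [0, 0, 0.0275], [0, 0, 0.0275], [0, 0, 0.0275], [0, 0, 0.0275], [0, 0, 0.0275], [0, 0, 0.0275], [0, 0, 0.0275], [0, 0, 0.0275], [0, 0, 0.0275], [0, 0, 0.0275], [0, 0, 0.0275], [0, 0, 0.0275], [0, 0, 0.0275], [0, 0, 0.0275], [0, 0, 0.0275], [0, 0, 0.0275], [0, 0, 0.0275], [0, 0, 0.0275], [0, 0, 0.0275]])

```text
time_s: 18.45
position: [0.6147, 0.3069, 0.2724]
tool_rot: [[0.988, -0.153, -0.003], [-0.153, -0.988, -0.0], [-0.002, 0.001, -1.0]]
ft_force: [0.4, -0.7, -1.0]
grip_width: 0.0435
```

Request:
jog_arm(travel=[[0, 0, 0], [0, 0, 0], [0, 0, 0], [0, 0, 0]], dr=[[0, 0, 0], [0, 0, 0], [0, 0, 0], [0, 0, 0]])

```text
time_s: 18.78
position: [0.6155, 0.3033, 0.2736]
tool_rot: [[0.987, -0.158, -0.001], [-0.158, -0.987, -0.0], [-0.001, 0.0, -1.0]]
ft_force: [-0.1, -0.9, -1.3]
grip_width: 0.043
```

```bash
cat > ov7.py <<'E'
from ov import *
import sys
W=np.array([(x,y,z) for y in(-22,22) for x,z in((-9,0),(-12,10),(-23,120),(12,120),(12,10),(9,0))])/1e3
def go(tag,off=.0032,h=.0846,bc=.003,dz=0):
    s=observe();p=s['position'];yaw=np.arctan2(s['tool_rot'][1,0],s['tool_rot'][0,0])
    a=np.radians(-8.95);r=p[:2]-[.5289,.3178]
    print(s['time_s'],p,np.degrees(yaw),s['ft_force'],'TCP frame mm',(1e3*r@[np.cos(a),np.sin(a)]).round(1),(1e3*r@[-np.sin(a),np.cos(a)]).round(1),'rotz',s['tool_rot'][:,2].round(4))
    S=snap('scene','s'+tag);T=snap('top','t'+tag)
    F=[.5289,.3178,a]
    Wp=[p[0]+off*np.cos(yaw),p[1]+off*np.sin(yaw),yaw]
    Z=W.copy();Z[:,2]+=p[2]-h
    B=[[tuple(Z[i]),tuple(Z[j])] for i,j in [(i,(i+1)%6) for i in range(6)]+[(i+6,(i+1)%6+6) for i in range(6)]+[(0,6),(5,11),(2,8),(3,9)]]
    Fr=[[(.1025,-.022,.125),(.1025,.022,.125)],[(.075+bc,-.03,.0947),(.075+bc,.03,.0947)]]
    ims=[]
    for d,o in((S,(370,70,120,110)),(T,(70,190,120,110))):
        im=ov(d,Wp,B,o,5,'',0); d2=dict(d); 
        for X in Fr:
            u=((px(d,T2(F,np.array(X)))-o[:2]+.5)*5-.5).round().astype(int); cv2.line(im,tuple(map(int,u[0])),tuple(map(int,u[1])),(255,0,255),1)
        ims.append(im)
    cv2.imwrite(f'pics/o{tag}.png',cv2.resize(np.hstack(ims),(800,367)))
    cv2.imwrite(f'pics/r{tag}.png',cv2.resize(np.ascontiguousarray(S['color'][70:180,370:490,::-1]),(600,550),interpolation=cv2.INTER_CUBIC))
if __name__=='__main__': go(sys.argv[1])
E
python3 ov7.py 7 | grep TCP
```

```text
18.7833 [0.61551701 0.30333757 0.27361921] -9.06924383047118 [-0.13102547 -0.85588266 -1.30429809] TCP frame mm 87.8 -0.8 rotz [-7.e-04 -3.e-04 -1.e+00]
```

View pics/o7.png

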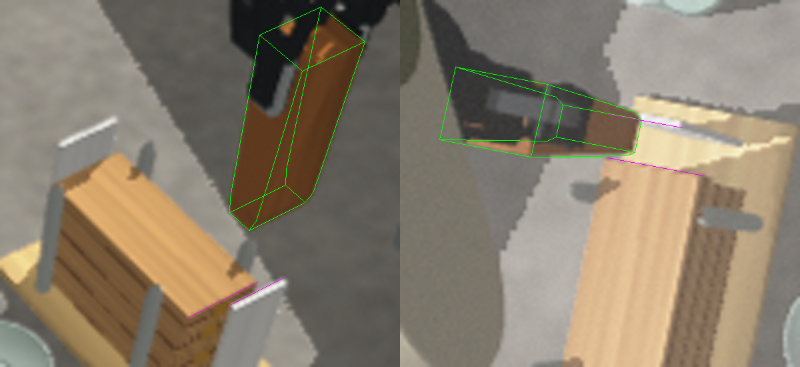

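Request:
jog_arm(travel=[[-0.001, 0.001, -0.01], [0, 0, -0.015], [0, 0, -0.015], [0, 0, -0.012], [0, 0, -0.004], [0, 0, 0], [0, 0, 0]], dr=[[0, 0, 0.001], [0, 0, 0], [0, 0, 0], [0, 0, 0], [0, 0, 0], [0, 0, 0], [0, 0, 0]])

```text
time_s: 19.47
position: [0.615, 0.3048, 0.2186]
tool_rot: [[0.988, -0.156, 0.001], [-0.156, -0.988, 0.0], [0.001, -0.0, -1.0]]
ft_force: [0.6, -0.0, -1.2]
grip_width: 0.0437
```

```bash
python3 ov7.py 8 | grep TCP
```

```text
19.4667 [0.6149904  0.30478189 0.21860928] -8.990539916541824 [ 0.5577053  -0.04207648 -1.19466757] TCP frame mm 87.1 0.5 rotz [ 9.e-04  3.e-04 -1.e+00]
```

View pics/o8.png

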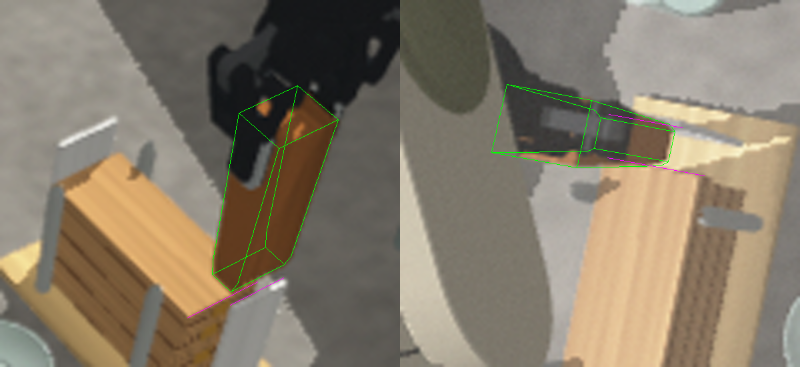

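View pics/r8.png

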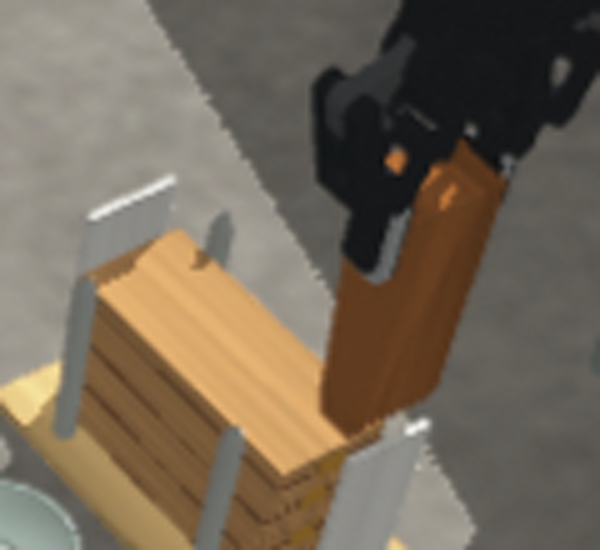

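The wedge is aligned over the gap in both overlays, with its foot at scene about (440,155). I'm going down in stages and watching the force.

Request:
jog_arm(travel=[[0, 0, -0.004], [0, 0, -0.005], [0, 0, -0.005], [0, 0, -0.005], [0, 0, -0.005], [0, 0, -0.004], [0, 0, 0]], dr=[[0, 0, 0], [0, 0, 0], [0, 0, 0], [0, 0, 0], [0, 0, 0], [0, 0, 0], [0, 0, 0]])

```text
time_s: 20.15
position: [0.6144, 0.305, 0.1885]
tool_rot: [[0.988, -0.156, -0.002], [-0.156, -0.988, -0.001], [-0.002, 0.001, -1.0]]
ft_force: [-0.5, 0.1, -2.9]
grip_width: 0.0432
```

Request:
jog_arm(travel=[[0, 0, -0.003], [0, 0, -0.003], [0, 0, -0.003], [0, 0, -0.002], [0, 0, 0]], dr=[[0, 0, 0], [0, 0, 0], [0, 0, 0], [0, 0, 0], [0, 0, 0]])

```text
time_s: 20.57
position: [0.6145, 0.3051, 0.1782]
tool_rot: [[0.988, -0.156, -0.001], [-0.156, -0.988, -0.0], [-0.001, 0.0, -1.0]]
ft_force: [-2.8, 1.1, -2.0]
grip_width: 0.0433
```

Request:
jog_arm(travel=[[0, 0, -0.002], [0, 0, -0.002], [0, 0, -0.002], [0, 0, -0.002], [0, 0, 0]], dr=[[0, 0, 0], [0, 0, 0], [0, 0, 0], [0, 0, 0], [0, 0, 0]])

```text
time_s: 20.98
position: [0.6145, 0.3051, 0.1703]
tool_rot: [[0.988, -0.156, -0.001], [-0.156, -0.988, -0.0], [-0.001, 0.0, -1.0]]
ft_force: [-4.5, 0.9, -2.5]
grip_width: 0.0435
```

Request:
jog_arm(travel=[[-0.0005, 0, -0.002], [0, 0, -0.002], [0, 0, -0.002], [0, 0, -0.002], [0, 0, 0]], dr=[[0, 0, 0], [0, 0, 0], [0, 0, 0], [0, 0, 0], [0, 0, 0]])

```text
time_s: 21.4
position: [0.6143, 0.3051, 0.1627]
tool_rot: [[0.988, -0.156, 0.0], [-0.156, -0.988, 0.0], [0.0, -0.0, -1.0]]
ft_force: [-3.0, 0.5, 0.4]
grip_width: 0.0435
```

Request:
jog_arm(travel=[[0, 0, -0.002], [0, 0, -0.002], [0, 0, -0.002], [0, 0, -0.002], [0, 0, 0]], dr=[[0, 0, 0], [0, 0, 0], [0, 0, 0], [0, 0, 0], [0, 0, 0]])

```text
time_s: 21.82
position: [0.6143, 0.305, 0.1543]
tool_rot: [[0.988, -0.156, -0.0], [-0.156, -0.988, -0.0], [-0.0, 0.0, -1.0]]
ft_force: [-2.8, 1.6, 0.9]
grip_width: 0.0435
```

Request:
jog_arm(travel=[[0, 0, -0.002], [0, 0, -0.002], [0, 0, -0.002], [0, 0, 0]], dr=[[0, 0, 0], [0, 0, 0], [0, 0, 0], [0, 0, 0]])

```text
time_s: 22.15
position: [0.6143, 0.305, 0.1483]
tool_rot: [[0.988, -0.156, -0.0], [-0.156, -0.988, -0.0], [-0.0, 0.0, -1.0]]
ft_force: [-2.6, 1.5, 0.5]
grip_width: 0.0432
```

Foot at about 64 mm, with roughly 14 mm left before it jams.

Request:
jog_arm(travel=[[0, 0, -0.002], [0, 0, -0.002], [0, 0, -0.002], [0, 0, 0]], dr=[[0, 0, 0], [0, 0, 0], [0, 0, 0], [0, 0, 0]])

```text
time_s: 22.48
position: [0.6143, 0.305, 0.1423]
tool_rot: [[0.988, -0.156, -0.0], [-0.156, -0.988, -0.0], [-0.0, 0.0, -1.0]]
ft_force: [-2.6, 2.0, 1.8]
grip_width: 0.0433
```

Request:
jog_arm(travel=[[0, 0, -0.001], [0, 0, -0.001], [0, 0, -0.001], [0, 0, 0]], dr=[[0, 0, 0], [0, 0, 0], [0, 0, 0], [0, 0, 0]])

```text
time_s: 22.82
position: [0.6142, 0.3051, 0.1397]
tool_rot: [[0.988, -0.156, 0.0], [-0.156, -0.988, 0.0], [0.0, -0.0, -1.0]]
ft_force: [-3.1, 0.9, 1.7]
grip_width: 0.043
```

Request:
jog_arm(travel=[[0, 0, -0.001], [0, 0, -0.001], [0, 0, 0]], dr=[[0, 0, 0], [0, 0, 0], [0, 0, 0]])

```text
time_s: 23.07
position: [0.6142, 0.3051, 0.1376]
tool_rot: [[0.988, -0.156, -0.0], [-0.156, -0.988, -0.0], [-0.0, 0.0, -1.0]]
ft_force: [-3.5, 1.0, 3.2]
grip_width: 0.0435
```

Request:
jog_arm(travel=[[0, 0, -0.001], [0, 0, -0.001], [0, 0, 0]], dr=[[0, 0, 0], [0, 0, 0], [0, 0, 0]])

```text
time_s: 23.32
position: [0.6142, 0.305, 0.1356]
tool_rot: [[0.988, -0.156, -0.0], [-0.156, -0.988, -0.0], [-0.0, 0.0, -1.0]]
ft_force: [-2.8, 0.4, 2.9]
grip_width: 0.0433
```

Request:
jog_arm(travel=[[0, 0, -0.001], [0, 0, -0.001], [0, 0, 0]], dr=[[0, 0, 0], [0, 0, 0], [0, 0, 0]])

```text
time_s: 23.57
position: [0.6142, 0.3051, 0.1338]
tool_rot: [[0.988, -0.156, 0.0], [-0.156, -0.988, 0.0], [0.0, -0.0, -1.0]]
ft_force: [-4.4, 0.6, 4.4]
grip_width: 0.0433
```

Request:
jog_arm(travel=[[0, 0, -0.001], [0, 0, 0]], dr=[[0, 0, 0], [0, 0, 0]])

```text
time_s: 23.73
position: [0.6143, 0.3051, 0.1334]
tool_rot: [[0.988, -0.156, 0.001], [-0.156, -0.988, 0.0], [0.001, -0.0, -1.0]]
ft_force: [-4.9, 0.3, 7.3]
grip_width: 0.0429
```

Request:
jog_arm(travel=[[0, 0, -0.001], [0, 0, 0]], dr=[[0, 0, 0], [0, 0, 0]])

```text
time_s: 23.9
position: [0.6142, 0.3052, 0.133]
tool_rot: [[0.988, -0.156, 0.001], [-0.156, -0.988, 0.0], [0.001, -0.0, -1.0]]
ft_force: [-6.5, 0.0, 10.7]
grip_width: 0.0432
```

Request:
jog_arm(travel=[[0, 0, -0.001], [0, 0, 0]], dr=[[0, 0, 0], [0, 0, 0]])

```text
time_s: 24.07
position: [0.6143, 0.3052, 0.1327]
tool_rot: [[0.988, -0.156, 0.002], [-0.156, -0.988, 0.0], [0.002, -0.001, -1.0]]
ft_force: [-7.2, -0.3, 15.2]
grip_width: 0.0439
```

Request:
jog_arm(travel=[[0, 0, -0.0008], [0, 0, 0], [0, 0, 0]], dr=[[0, 0, 0], [0, 0, 0], [0, 0, 0]])

```text
time_s: 24.32
position: [0.6143, 0.3052, 0.1326]
tool_rot: [[0.988, -0.156, 0.002], [-0.156, -0.988, 0.001], [0.002, -0.001, -1.0]]
ft_force: [-8.8, -0.8, 18.8]
grip_width: 0.0431
```

```bash
sed -i 's/bc=.003/bc=0.0/' ov7.py; python3 ov7.py 9 | grep TCP
```

```text
24.3167 [0.61429271 0.3052086  0.13256077] -8.968444982641772 [-8.77669929 -0.75015546 18.79986148] TCP frame mm 86.3 0.8 rotz [ 2.3e-03  6.0e-04 -1.0e+00]
```

View pics/o9.png

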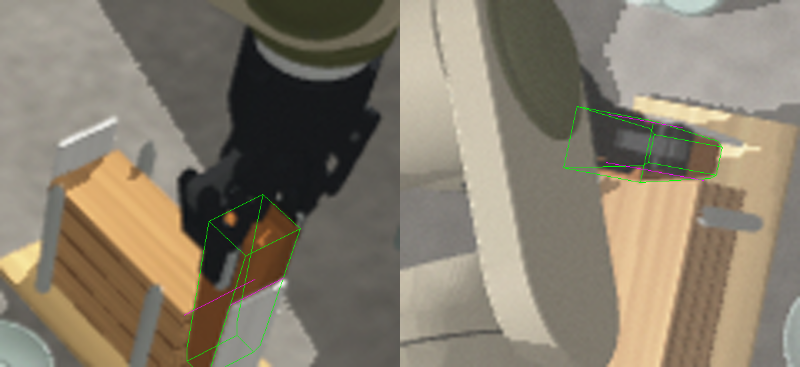

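View pics/r9.png

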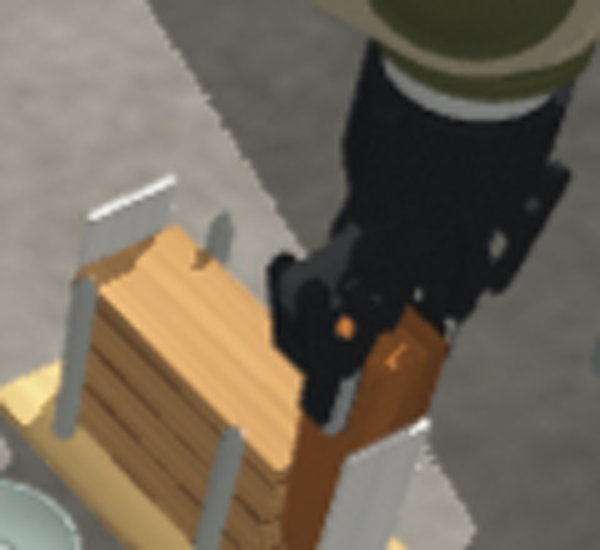

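The foot is about 47 mm below the box top, the push was 19 N, and the box end is at the home position. I'm letting go and lifting.

Request:
jog_arm(travel=[[0, 0, 0], [0, 0, 0], [0, 0, 0], [0, 0, 0], [0, 0, 0], [0, 0, 0]], dr=[[0, 0, 0], [0, 0, 0], [0, 0, 0], [0, 0, 0], [0, 0, 0], [0, 0, 0]], jaw=0.08)

```text
time_s: 24.92
position: [0.6143, 0.305, 0.1297]
tool_rot: [[0.988, -0.156, -0.0], [-0.156, -0.988, -0.0], [-0.0, 0.0, -1.0]]
ft_force: [0.4, 1.0, -0.3]
grip_width: 0.0799
```

Request:
jog_arm(travel=[[0, 0, 0.01], [0, 0, 0.02], [0, 0, 0.02], [0, 0, 0.02], [0, 0, 0.01], [0, 0, 0]], dr=[[0, 0, 0], [0, 0, 0], [0, 0, 0], [0, 0, 0], [0, 0, 0], [0, 0, 0]])

```text
time_s: 25.42
position: [0.615, 0.3054, 0.2132]
tool_rot: [[0.988, -0.156, 0.005], [-0.156, -0.988, 0.002], [0.005, -0.002, -1.0]]
ft_force: [1.6, -0.2, 0.5]
grip_width: 0.0798
```

```bash
python3 ov7.py 10 | grep TCP
```

```text
25.4167 [0.61498717 0.30535249 0.21319332] -8.955623040639612 [ 1.56583223 -0.15173971  0.48364632] TCP frame mm 87.0 1.1 rotz [ 0.0052  0.0015 -1.    ]
```

View pics/r10.png

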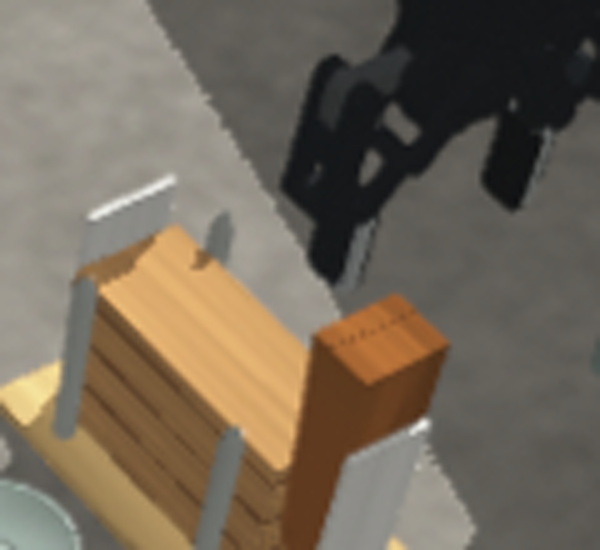

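Both parts stand by themselves. I'll press the wedge top once with shut fingers to confirm it is tight.

Request:
jog_arm(travel=[[-0.002, -0.0005, 0], [0, 0, 0], [0, 0, 0], [0, 0, 0], [0, 0, 0], [0, 0, 0], [0, 0, 0], [0, 0, 0], [0, 0, 0], [0, 0, 0], [0, 0, 0], [0, 0, 0]], dr=[[0, 0, 0], [0, 0, 0], [0, 0, 0], [0, 0, 0], [0, 0, 0], [0, 0, 0], [0, 0, 0], [0, 0, 0], [0, 0, 0], [0, 0, 0], [0, 0, 0], [0, 0, 0]], jaw=0.0, newtons=20)

```text
time_s: 26.52
position: [0.6122, 0.3046, 0.21]
tool_rot: [[0.988, -0.156, 0.0], [-0.156, -0.988, 0.0], [0.0, -0.0, -1.0]]
ft_force: [-0.6, -0.2, -0.4]
grip_width: -0.0001
```

Request:
jog_arm(travel=[[0, 0, -0.008], [0, 0, -0.01], [0, 0, -0.01], [0, 0, -0.005], [0, 0, -0.003], [0, 0, 0]], dr=[[0, 0, 0], [0, 0, 0], [0, 0, 0], [0, 0, 0], [0, 0, 0], [0, 0, 0]])

```text
time_s: 27.02
position: [0.6119, 0.3045, 0.1729]
tool_rot: [[0.988, -0.156, -0.002], [-0.156, -0.988, -0.001], [-0.002, 0.001, -1.0]]
ft_force: [0.1, -0.4, -0.2]
grip_width: -0.0001
```

Request:
jog_arm(travel=[[0, 0, -0.001], [0, 0, -0.001], [0, 0, -0.001], [0, 0, 0]], dr=[[0, 0, 0], [0, 0, 0], [0, 0, 0], [0, 0, 0]])

```text
time_s: 27.35
position: [0.6122, 0.3046, 0.1711]
tool_rot: [[0.988, -0.156, 0.0], [-0.156, -0.988, 0.0], [0.0, -0.0, -1.0]]
ft_force: [0.4, 0.1, 0.4]
grip_width: -0.0
```

Request:
jog_arm(travel=[[0, 0, -0.001], [0, 0, -0.001], [0, 0, -0.001], [0, 0, 0]], dr=[[0, 0, 0], [0, 0, 0], [0, 0, 0], [0, 0, 0]])

```text
time_s: 27.68
position: [0.6123, 0.3046, 0.1691]
tool_rot: [[0.988, -0.156, 0.001], [-0.156, -0.988, 0.0], [0.001, -0.001, -1.0]]
ft_force: [-1.4, -0.7, 5.5]
grip_width: 0.0001
```

Request:
jog_arm(travel=[[0, 0, -0.001], [0, 0, -0.001], [0, 0, 0]], dr=[[0, 0, 0], [0, 0, 0], [0, 0, 0]])

```text
time_s: 27.93
position: [0.6125, 0.3048, 0.1686]
tool_rot: [[0.988, -0.156, 0.003], [-0.156, -0.988, 0.001], [0.003, -0.002, -1.0]]
ft_force: [-4.0, 0.0, 12.2]
grip_width: 0.0001
```

Request:
jog_arm(travel=[[0, 0, -0.001], [0, 0, -0.001], [0, 0, 0]], dr=[[0, 0, 0], [0, 0, 0], [0, 0, 0]])

```text
time_s: 28.18
position: [0.6126, 0.3051, 0.1681]
tool_rot: [[0.988, -0.155, 0.005], [-0.155, -0.988, 0.002], [0.005, -0.003, -1.0]]
ft_force: [-5.9, -1.0, 19.7]
grip_width: 0.0
```

Request:
jog_arm(travel=[[0, 0, 0.006], [0, 0, 0.015], [0, 0, 0.02], [0, 0, 0.03], [0, 0, 0.03], [0, 0, 0.02], [0, 0, 0]], dr=[[0, 0, 0], [0, 0, 0], [0, 0, 0], [0, 0, 0], [0, 0, 0], [0, 0, 0], [0, 0, 0]])

```text
time_s: 28.77
position: [0.6131, 0.3049, 0.2903]
tool_rot: [[0.988, -0.156, 0.008], [-0.156, -0.988, 0.002], [0.008, -0.004, -1.0]]
ft_force: [-0.2, 0.1, 0.6]
grip_width: -0.0003
```

Request:
jog_arm(travel=[[-0.01, -0.02, 0], [-0.01, -0.03, 0], [-0.01, -0.03, 0], [-0.01, -0.03, 0], [-0.01, -0.03, 0], [-0.01, -0.03, 0], [-0.01, -0.03, 0], [0, -0.02, 0], [0, 0, 0], [0, 0, 0]], dr=[[0, 0, 0], [0, 0, 0], [0, 0, 0], [0, 0, 0], [0, 0, 0], [0, 0, 0], [0, 0, 0], [0, 0, 0], [0, 0, 0], [0, 0, 0]])

```text
time_s: 29.6
position: [0.5421, 0.0839, 0.2845]
tool_rot: [[0.988, -0.158, -0.001], [-0.158, -0.988, 0.0], [-0.001, -0.0, -1.0]]
ft_force: [0.4, 0.8, -0.5]
grip_width: -0.0002
```

```bash
cat > ov11.py <<'E'
from ov import *
S=snap('scene','s11');T=snap('top','t11');print(observe()['time_s'])
F=[.5289,.3178,np.radians(-8.95)]
R=lambda z,c:[(x+c,y,z) for x,y in((.075,.03),(.075,-.03),(-.075,-.03),(-.075,.03),(.075,.03))]
w=.168
B=[R(.0947,0)]+[[(a,b,w) for a,b in((.1025,.022),(.1025,-.022),(.0675,-.022),(.0675,.022),(.1025,.022))]]
a=ov(S,F,B,(365,60,110,110),5,'',0);b=ov(T,F,B,(75,205,110,130),5,'',0)
cv2.imwrite('pics/o11.png',cv2.resize(np.hstack([a,b[:550]]),(800,400)))
E
python3 ov11.py|tail -1
```

```text
29.7
```

View pics/o11.png

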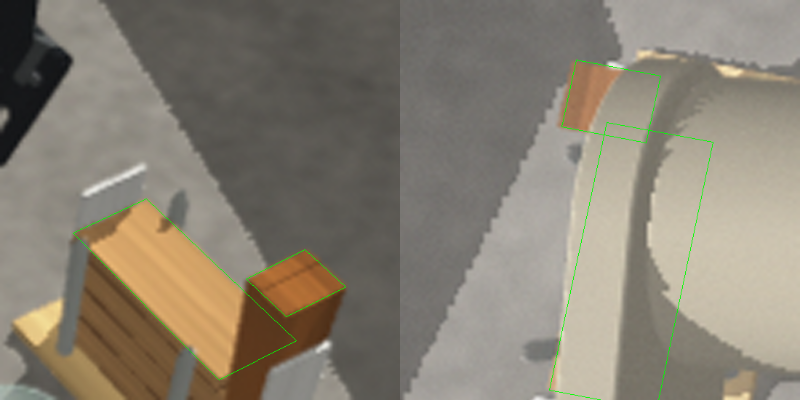

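View pics/t11.png

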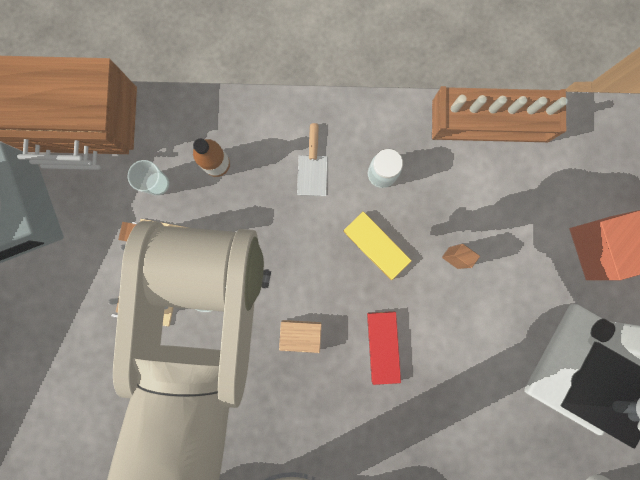

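The box matches the "hard against the stop" outline at scene about (400,125), and the wedge sits square in the gap at scene about (445,137). The bystanders in the top view haven't moved, and the arm is clear, so I'm handing in.

```bash
python3 -c "
from rig import *
print(close_job())"
```

```text
the job is handed in; nothing more can be done
None
```

I packed the slide box and drove the wedge home, and handed the job in at about 30 s of the 69 s allowed.

- **Box:** I gripped it across its width and lowered it between the posts until the vertical force rose to 5.5 N. That was at a pile top of about 71 mm. I then let go.
- **Wedge:** I set it thin end down with its sloping face to the box and pushed it into the gap to 19 N. Its foot stopped about 47 mm below the box top; the brief says about 45 mm.
- **Tightness check:** After letting go, I pressed the wedge top with shut fingers to about 20 N. The fingertips yielded only about 1 mm in total.

**Last checks:** In the scene camera, the box lies on the outline for "hard against the stop", and the wedge top is on its expected outline. In the final top view, the arm hid most of the frame and the dish. The bystanders that could be seen there had not moved, and the dish looked undisturbed in the earlier views.

**Disagreement:** The two cameras first disagreed by 3–5 mm. For the frame, most of that was a half-pixel error in my crop readings, and after correcting it the two agreed to about 1 mm. The camera estimate of the pile height varied by about 5 mm (69 to 74 mm), so I set the height by touch.

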